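Set up the spectacle rack and count the batch

ROBOT

A 6-joint arm with a two-finger parallel gripper is mounted at the origin on the work surface. World frame = base frame: x ahead of the robot, y to its left, z up, the work surface at z = 0. Lengths are in mm, angles in degrees, forces in N, time in s.
With the tool pointing down it reaches from about 350 to 850 mm from the base axis. Payload 8.1 kg.
Tool frame: the origin (TCP) lies between the finger pads; the fingertips stand 22 mm ahead of it and the grasp point (between the pads) lies 3 mm ahead of it; z points along the fingers, y is the line along which they close (so a half turn about z gives the same grasp; the last joint's range is limited). The gripper opens to 85 mm and grips with 20 to 120 N. Pads are 22 mm wide; open, the fingers measure 114 mm over their backs; the gripper's body (76 mm by 85 mm) begins 54 mm behind the grasp point. The pads swing forward as they close: fully open they stand 13 mm farther back than shut.
Start: joints at [66.154, 7.471, 85.268, -0, 87.261, -4.893], TCP at [194.858, 567.482, 253.292] pointing down, gripper open.
Joint ranges: [-169.43, 169.43], [-51.17, 129.36], [1.28, 143.12], [-76.62, 256.62], [0, 156.53], [-152.29, 152.29]. Speed limits (degrees/s): [136.94, 136.94, 159.86, 180, 180, 180].

INTERFACE

Orientations are given as [roll, pitch, yaw] about the fixed x, y, z axes, in that order (R = Rz(yaw) Ry(pitch) Rx(roll)).
In Python, from bench import r, vision gives the robot as it stands.
- The arm moves only by the tool step_arm, never from a script. Its argument "targets" is a list that holds one entry, the list of rows, each a list of 6 numbers: the shift along the world's x, y, z in mm, then the turn, a rotation vector about the world's x, y, z in rad. In form: [[[x, y, z, rx, ry, rz], ...]]. A call has 1 to 12 rows; each row is the pose to reach, as a shift and turn from the pose commanded when the call began; what a row does not reach only later rows make up. A row lasts 1/12 s, in which the tool goes at most 41.7 mm and 7.16 degrees, less where a joint would pass 70% of its speed; a pose out of reach is approached as far as the arm can. A call with a gripper value outside its range is refused whole. "fingers" is the gripper's target within -1 to 1 (shut at 1, half-way at 0, fully open at -1), set as the call begins (left out, the last holds). The fingers move at their own pace and stop on an object; "newtons" is the grip in N (left out, the last holds). Time passes only in rows, so rows that repeat a pose let the fingers close. It gives the time, the measured TCP pose, the force, the opening and the grip force at its end, in the units of the state.
- r.sense(): the state, without advancing time (a new reading comes with each control period).
- vision.snapshot(name): name is "scene" or "top" or "wrist"; returns a dict with "img" (400x640x3 uint8, blue, green, red), "mtx" (3x3 intrinsics, pixels), "eye" and "attitude" of the camera in the world. Camera axes: x right, y up, looking along -z (the intrinsics and any distortion apply to the point x, -y, -z); pixel columns grow to the right and rows downward; lengths in mm; the calibration is good to about 2 mm. The wrist camera is an equidistant fisheye: a pixel r from the principal point sees the ray r / f radians off the axis. A picture is of the moment at which its call begins. There is no depth.
- r.hand_in(): hands the job in; it is judged then, once.
The state is a dict: "time": time; "joint_pos": joint angles; "qd": joint speeds; "joint_efforts": joint torques, N m; "tool_pos": TCP position; "tcp_rot": TCP orientation; "ft_force": force on the tool from outside, world axes, zero at the start; "wrist_torque": the same for the moment, N m; "finger_gap": finger opening in mm; "grip_force": force on a finger pad.
Only numpy, scipy, OpenCV 4.12 (cv2) and the standard library are available. Lean on these libraries where they do the work, as an engineer would, in place of code of your own. Each camera call takes 0.05 s, during which the arm holds its last target. There are 200 camera calls.

TASK

Hook all three red brackets into the slotted uprights of the rack, one on each, and push each down until it locks fully home; then hang every pair of spectacles on the saddle of a bracket, one pair to a bracket. When all of it hangs, swing the batch counter's sprung lever to its stop and let it spring back, and leave the other things on the bench where they are.

Things in the scene. Friction and masses are not known exactly. Their poses are not given: they have to be found in the camera images.
- rack: fixed white foot (85 x 420 x 12), 3 aluminium uprights along its y, 155 apart, facing -x (the robot). Origin: on the bench under the middle one's front face. Each is 3 thick, 37 wide, top 140 above the bench, with two slots 13 wide: 76 to 102 and 108 to 134 above the bench. A spring roller behind the upper slot must be forced back (push down 5 to 15 N); it then holds the bracket home.
- col0 (a point): upright 0 (y = -155 on the rack): point on its front face, 60 above the bench, where a locked bracket's origin lies (same axes). To enter the slots hold the bracket 12 to 20 mm higher (16 is the middle), within 2.5 mm sideways; go in along +x until its plate meets the upright, then push down to 0. Merely let go, it stops about 9 mm too high.
- col1 (a point): upright 1 (y = 0 on the rack): point on its front face, 60 above the bench, where a locked bracket's origin lies (same axes). To enter the slots hold the bracket 12 to 20 mm higher (16 is the middle), within 2.5 mm sideways; go in along +x until its plate meets the upright, then push down to 0. Merely let go, it stops about 9 mm too high.
- col2 (a point): upright 2 (y = +155 on the rack): point on its front face, 60 above the bench, where a locked bracket's origin lies (same axes). To enter the slots hold the bracket 12 to 20 mm higher (16 is the middle), within 2.5 mm sideways; go in along +x until its plate meets the upright, then push down to 0. Merely let go, it stops about 9 mm too high.
- bracket0: loose red bracket, 160 g, stands on its base. Origin: bottom centre of its back plate's rear face; arm along -x, z up. Plate 5 x 36 x 60 tall; rib 12 thick (y), x -75..-5; base flange 40 wide, 4 thick. Grip the rib from above across y near x = -46, z = 40. Two steel tabs 8 wide reach 10 to 12 to +x: necks 6 tall, undersides at z = 16 and 48, hook tips 12 lower, 5 behind the plate.
- saddle0 (a point): centre of the saddle on bracket0's rib top (x = -46, z = 50 in the bracket), 42 long between the rib's raised ends (z = 58; black lip at x -75..-67, rear one at -25..-5); takes one pair of spectacles, whose origin then lies 30 below this point
- bracket1: loose red bracket, 160 g, stands on its base. Origin: bottom centre of its back plate's rear face; arm along -x, z up. Plate 5 x 36 x 60 tall; rib 12 thick (y), x -75..-5; base flange 40 wide, 4 thick. Grip the rib from above across y near x = -46, z = 40. Two steel tabs 8 wide reach 10 to 12 to +x: necks 6 tall, undersides at z = 16 and 48, hook tips 12 lower, 5 behind the plate.
- saddle1 (a point): centre of the saddle on bracket1's rib top (x = -46, z = 50 in the bracket), 42 long between the rib's raised ends (z = 58; black lip at x -75..-67, rear one at -25..-5); takes one pair of spectacles, whose origin then lies 30 below this point
- bracket2: loose red bracket, 160 g, stands on its base. Origin: bottom centre of its back plate's rear face; arm along -x, z up. Plate 5 x 36 x 60 tall; rib 12 thick (y), x -75..-5; base flange 40 wide, 4 thick. Grip the rib from above across y near x = -46, z = 40. Two steel tabs 8 wide reach 10 to 12 to +x: necks 6 tall, undersides at z = 16 and 48, hook tips 12 lower, 5 behind the plate.
- saddle2 (a point): centre of the saddle on bracket2's rib top (x = -46, z = 50 in the bracket), 42 long between the rib's raised ends (z = 58; black lip at x -75..-67, rear one at -25..-5); takes one pair of spectacles, whose origin then lies 30 below this point
- specs0: black folded spectacles, 45 g, upright on rims and ear tips (may be absent). Origin: under the middle; 136 wide (y), 40 tall; front at x -14..-10, folded temples a bar at x 12..16, z 30..38. Nose gap 20 wide; bridge and bar, undersides at z = 30, rest on a bracket's rib. Grip from above across x (30 wide, centre x = 1) at y = 35 or -35, z = 33, so fingers pass beside the rib. Hangs either way.
- specs1: blue folded spectacles, 45 g, upright on rims and ear tips (may be absent). Origin: under the middle; 136 wide (y), 40 tall; front at x -14..-10, folded temples a bar at x 12..16, z 30..38. Nose gap 20 wide; bridge and bar, undersides at z = 30, rest on a bracket's rib. Grip from above across x (30 wide, centre x = 1) at y = 35 or -35, z = 33, so fingers pass beside the rib. Hangs either way.
- specs2: brown folded spectacles, 45 g, upright on rims and ear tips (may be absent). Origin: under the middle; 136 wide (y), 40 tall; front at x -14..-10, folded temples a bar at x 12..16, z 30..38. Nose gap 20 wide; bridge and bar, undersides at z = 30, rest on a bracket's rib. Grip from above across x (30 wide, centre x = 1) at y = 35 or -35, z = 33, so fingers pass beside the rib. Hangs either way.
- lever (a joint): sprung lever on top of the grey batch counter (110 x 100 x 50, fixed): 0 at rest, grows counter-clockwise seen from above to its stop at 1.1 rad; spring torque 0.09 Nm at rest to 0.29 Nm at the stop (1.3 to 4 N at the knob); it springs back by itself
- lever_knob (a point): in the red upright knob at the lever's end, 16 diameter, 34 tall from 56 to 90 above the bench; this point is 80 above the bench, on the knob's axis, moves with the lever; 70 from the pivot
- lever_pivot (a point): point on the lever's vertical axis, 80 above the bench (fixed with the counter)
- job_tray: red job tray 200 x 150 x 40, loose bystander, leave it alone; origin at the centre of its underside
- driver: screwdriver 150 long, loose bystander, leave it alone; origin at the centre of its underside
- lens_blank: green lens blank, 70 diameter, 12 thick, loose bystander, leave it alone; origin at the centre of its underside
- screw_cup: white cup 56 diameter, 35 tall, loose bystander, leave it alone; origin at the centre of its underside
Mind the look-alikes: they are no part of the job. Leave any purple or yellow look-alike of the bracket0 alone.

How it is judged:
By the outcome, as a careful person would: the job done as asked, in the order asked, and still so for the second after the job is handed in, with the robot touching nothing.
Of specs0, specs1, specs2 only 2 to 3 are there at a start; the rules pass over those that are not, and their reading is None.
At some moment in a run one of bracket0, bracket1, bracket2 may be knocked a few centimetres aside while the robot is not near it.
It also fails if it takes over 200 s, if anything falls off the work surface, if the arm or the gripper's body presses on something with over 40 N, if the wrist force passes 120 N, or if a joint passes its speed limit or range.

## Working session

There is one attempt and no reset: what is moved stays moved. The work goes in short steps, Python scripts to look and compute and a tool call to move; the robot and the scene stay as the last step left them, time stands still between calls to the robot, and variables do not carry over. Pictures are saved under pics/ and viewed, at most 14 in all, crops included, and the job is handed in when it is done.

Besides the shell and the picture viewer there is one more tool, called after "Emit:" by a JSON object that holds its "fn" and its "kwargs". step_arm: Moves the arm, as the interface text tells. Its arguments: {"type":"object","properties":{"targets":{"type":"array"},"fingers":{"type":"number"},"newtons":{"type":"number"}},"required":["targets"]}

```bash
ls; mkdir -p pics; python3 - <<'E'
from bench import r, vision
import cv2
print(r.sense())
for n in("scene","top"):
    s=vision.snapshot(n); cv2.imwrite(f"pics/{n}0.png",s["img"]); print(n,s["mtx"],s["eye"],s["attitude"],[k for k in s])
E
```

```text
pics
{'time': 0.0, 'joint_pos': array([ 6.61546655e+01,  7.51622655e+00,  8.53290421e+01, -1.44919448e-03,
        8.72600348e+01, -4.89376817e+00]), 'qd': array([ 0.03189126, -0.17011453, -0.03174645, -0.02255774, -0.11266829,
       -0.09479805]), 'joint_efforts': array([ 1.65749134e-04, -5.69414914e+01, -5.00534570e+01, -1.26110031e-04,
        1.51725998e-02,  6.74561147e-05]), 'tool_pos': array([194.65268135, 567.01952509, 252.23499069]), 'tcp_rot': array([-1.79894957e+02, -7.54114878e-03,  1.61048497e+02]), 'ft_force': array([0.26188824, 0.03553788, 0.60699415]), 'wrist_torque': array([0.03947354, 0.00074044, 0.01662622]), 'grip_force': 0.0, 'finger_gap': 85.5992931548633}
scene [[400.89174911   0.         325.56808043]
 [  0.         400.89174911 197.88618253]
 [  0.           0.           1.        ]] [1052.64940254 -605.99052587  803.22418392] [47.81672095 -0.46978855 43.50081266] ['img', 'mtx', 'eye', 'attitude']
top [[387.08429558   0.         321.00476089]
 [  0.         387.08429558 195.2978188 ]
 [  0.           0.           1.        ]] [ 359.25051604   -4.49748746 1170.67559753] [  8.30573567  -0.2287535  -88.99143396] ['img', 'mtx', 'eye', 'attitude']
```

View pics/scene0.png

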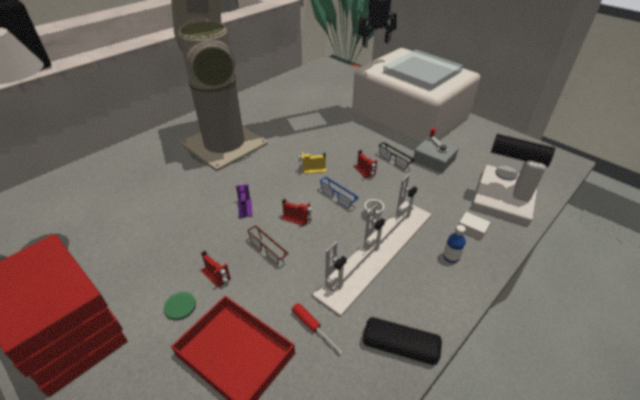

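View pics/top0.png

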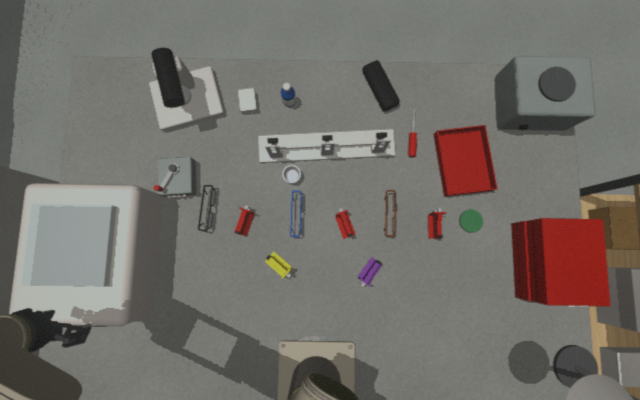

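```bash
cat > h.py <<'E'
from bench import r, vision
import cv2, numpy as np
from scipy.spatial.transform import Rotation as R
def ray(s,px,fish=False):
    px=np.atleast_2d(np.float64(px)); K=s["mtx"]; d=(px-K[:2,2])/[K[0,0],K[1,1]]
    if fish:
        th=np.linalg.norm(d,axis=1,keepdims=True); u=np.where(th>1e-9,d/np.maximum(th,1e-9),0)
        v=np.hstack([u*np.sin(th),np.cos(th)])
    else: v=np.hstack([d,np.ones((len(d),1))])
    v=v*[1,-1,-1]
    return R.from_euler("xyz",s["attitude"],degrees=True).apply(v)
def toplane(s,px,z,fish=False):
    v=ray(s,px,fish); return s["eye"]+v*((z-s["eye"][2])/v[:,2:])
def proj(s,P,fish=False):
    v=R.from_euler("xyz",s["attitude"],degrees=True).inv().apply(np.atleast_2d(P)-s["eye"])*[1,-1,-1]; K=s["mtx"]
    if fish:
        n=np.linalg.norm(v[:,:2],axis=1,keepdims=True); d=v[:,:2]/n*np.arctan2(n,v[:,2:])
    else: d=v[:,:2]/v[:,2:]
    return d*[K[0,0],K[1,1]]+K[:2,2]
E
python3 - <<'E'
from h import *
s=vision.snapshot("top"); w=vision.snapshot("wrist")
cv2.imwrite("pics/wrist0.png",w["img"]); print(w["mtx"],w["eye"],w["attitude"],r.sense()["tool_pos"])
c=s["img"][115:295,145:500]; cv2.imwrite("pics/topc.png",cv2.resize(c[:,:200],None,fx=4,fy=4,interpolation=2)[:600]);
cv2.imwrite("pics/topc.png",cv2.resize(s["img"][120:300,140:490],(800,411),interpolation=2))
for n,p,z in [("rackfoot",[[258,137],[394,131],[396,156],[260,162]],12),("counter",[[160,160],[191,158],[193,194],[162,196]],50),("lever",[[174,168],[157,188]],90),("br",[[245,221],[345,224],[436,225]],58),("sp",[[207,208],[297,214],[390,214]],40),("yel",[[279,265],[370,271],[291,174]],40)]:
    print(n,toplane(s,p,z).round(0)[:,:2].tolist())
E
```

```text
[[309.70691629   0.         318.59085575]
 [  0.         309.70691629 202.40230678]
 [  0.           0.           1.        ]] [120.16043474 593.23828303 372.32808107] [-18.24747409   0.15158365  70.9962121 ] [194.74616904 567.16929759 252.59560997]
rackfoot [[707.0, 192.0], [734.0, -229.0], [655.0, -234.0], [628.0, 182.0]]
counter [[620.0, 472.0], [628.0, 381.0], [520.0, 368.0], [512.0, 458.0]]
lever [[588.0, 414.0], [529.0, 457.0]]
br [[443.0, 211.0], [440.0, -77.0], [441.0, -338.0]]
sp [[481.0, 328.0], [468.0, 63.0], [473.0, -209.0]]
yel [[320.0, 111.0], [307.0, -151.0], [587.0, 84.0]]
```

View pics/topc.png

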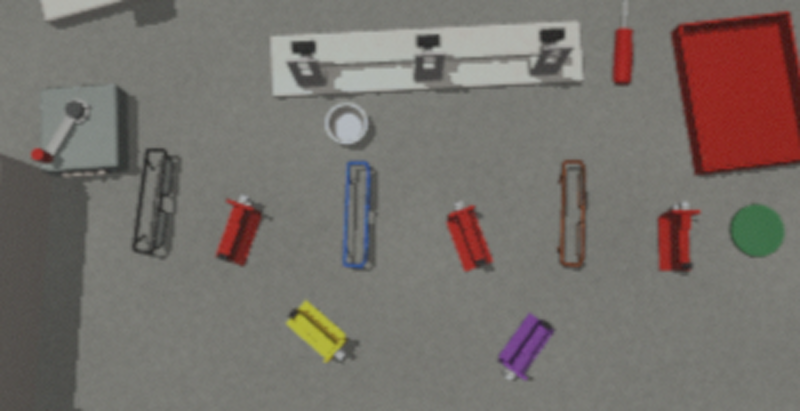

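Emit:
{"fn": "step_arm", "kwargs": {"targets": [[[255, -350, 0, 0, 0, 0.331], [255, -350, 0, 0, 0, 0.331], [255, -350, 0, 0, 0, 0.331], [255, -350, 0, 0, 0, 0.331], [255, -350, 0, 0, 0, 0.331], [255, -350, 0, 0, 0, 0.331], [255, -350, 0, 0, 0, 0.331], [255, -350, 0, 0, 0, 0.331], [255, -350, 0, 0, 0, 0.331], [255, -350, 0, 0, 0, 0.331], [255, -350, 0, 0, 0, 0.331], [255, -350, 0, 0, 0, 0.331]]]}}

```text
time: 1.2
tool_pos: [451.9, 213.9, 253.1]
tcp_rot: [-179.9, 0.0, 179.7]
ft_force: [-1.9, 0.1, 0.8]
finger_gap: 85.4
grip_force: 0.0
```

```bash
cat >> h.py <<'E'
import pickle
def shot(name,f):
    s=vision.snapshot(name); s["fish"]=name=="wrist"; s["st"]=r.sense(); pickle.dump(s,open(f"pics/{f}.pkl","wb")); cv2.imwrite(f"pics/{f}.png",s["img"]); return s
def load(f): return pickle.load(open(f"pics/{f}.pkl","rb"))
E
python3 -c "
from h import *
print(shot('wrist','wA')['eye']); shot('top','tA')"
```

```text
[372.85243718 214.30222423 372.94715371]
```

View pics/wA.png

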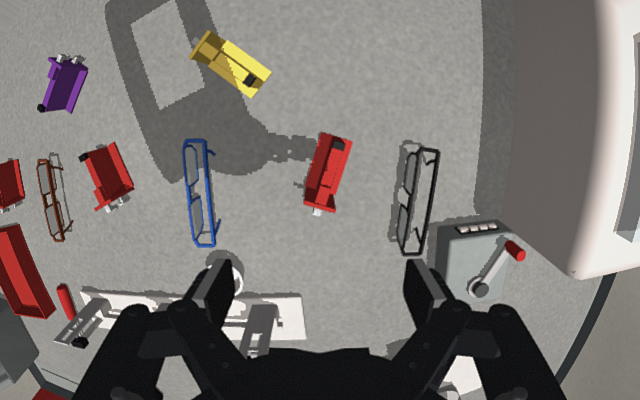

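Emit:
{"fn": "step_arm", "kwargs": {"targets": [[[0, -350, 0, 0, 0, 0], [0, -350, 0, 0, 0, 0], [0, -350, 0, 0, 0, 0], [0, -350, 0, 0, 0, 0], [0, -350, 0, 0, 0, 0], [0, -350, 0, 0, 0, 0], [0, -350, 0, 0, 0, 0], [0, -350, 0, 0, 0, 0], [0, -350, 0, 0, 0, 0], [0, -350, 0, 0, 0, 0], [0, -350, 0, 0, 0, 0], [0, -350, 0, 0, 0, 0]]]}}

```text
time: 2.3
tool_pos: [450.0, -130.9, 253.1]
tcp_rot: [179.9, -0.0, -179.9]
ft_force: [0.0, 0.2, 0.2]
finger_gap: 85.5
grip_force: 0.0
```

```bash
python3 -c "
from h import *
shot('wrist','wB'); print(r.sense()['joint_pos'])"
```

```text
[-2.25002763e+01 -1.32954495e+01  1.05340939e+02  3.05718808e-02
  8.79745118e+01 -1.12629102e+02]
```

Emit:
{"fn": "step_arm", "kwargs": {"targets": [[[280, 40, 0, 0, 0, 0], [280, 40, 0, 0, 0, 0], [280, 40, 0, 0, 0, 0], [280, 40, 0, 0, 0, 0], [280, 40, 0, 0, 0, 0], [280, 40, 0, 0, 0, 0], [280, 40, 0, 0, 0, 0], [280, 40, 0, 0, 0, 0], [280, 40, 0, 0, 0, 0], [280, 40, 0, 0, 0, 0], [280, 40, 0, 0, 0, 0], [280, 40, 0, 0, 0, 0]]]}}

```text
time: 3.35
tool_pos: [729.3, -92.2, 255.1]
tcp_rot: [-180.0, 0.1, -180.0]
ft_force: [0.3, -0.9, 0.6]
finger_gap: 85.2
grip_force: 0.0
```

```bash
python3 -c "
from h import *
print(shot('wrist','wC')['eye'])"
```

```text
[650.13936967 -92.32058066 374.84488367]
```

View pics/wC.png

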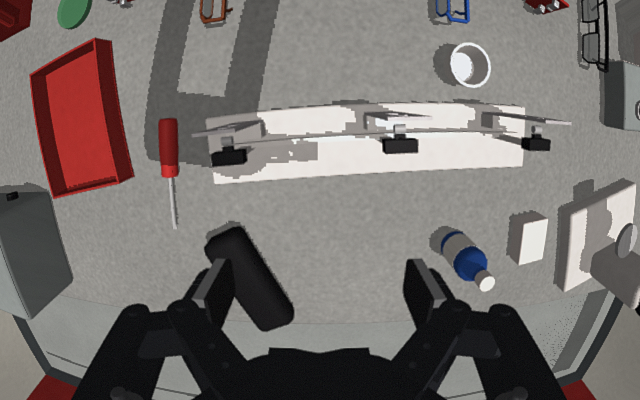

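```bash
python3 -c "
from h import *
i=load('wC')['img']
c=[cv2.resize(i[y:y+50,x:x+90],(396,220),interpolation=cv2.INTER_CUBIC) for x,y in ((190,105),(350,95),(475,95),(475,95))]
cv2.imwrite('pics/wCc.png',np.vstack([np.hstack(c[:2]),np.hstack(c[2:])]))"
```

```text
(no output)
```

View pics/wCc.png

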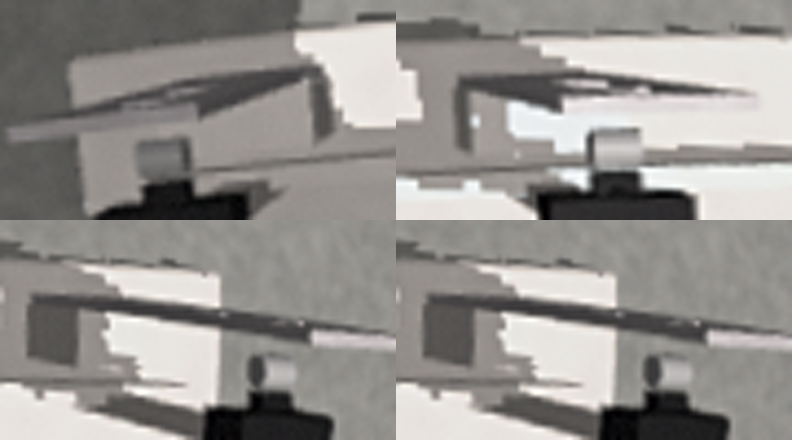

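```bash
cat > rack.py <<'E'
from h import *
from scipy.optimize import least_squares
def fit(s,obs,z=140):
    def f(p):
        c,sn=np.cos(p[2]),np.sin(p[2]); L=np.array([o[:2] for o in obs],float)
        P=np.c_[p[0]+c*L[:,0]-sn*L[:,1],p[1]+sn*L[:,0]+c*L[:,1],[o[4] for o in obs]]
        return (proj(s,P,s["fish"])-np.array([o[2:4] for o in obs])).ravel()
    q=least_squares(f,[660,-20,.06],loss="soft_l1"); return q.x,q.fun.reshape(-1,2)
E
python3 - <<'E'
from rack import *
s=load("wC")
o=[(0,-155-18.5,191.8,133.9,140),(0,-155+18.5,235,128.4,140),(0,-18.5,387.3,117,140),(0,18.5,432,116.4,140),(0,155-18.5,545.7,120.4,140)]
for a in (o,):
    p,e=fit(s,a); print(p[:2],np.degrees(p[2])); print(e.round(2))
print(toplane(s,[x[2:4] for x in o],140,True).round(1))
E
```

```text
[658.4283664  -21.70565501] 3.9197665953170846
[[-0.8   0.02]
 [-0.79 -0.06]
 [ 0.34  0.24]
 [ 0.89  0.12]
 [ 0.4  -0.21]]
[[ 670.3 -194.1  140. ]
 [ 667.8 -157.2  140. ]
 [ 659.5  -40.4  140. ]
 [ 657.1   -4.   140. ]
 [ 649.4  114.   140. ]]
```

Emit:
{"fn": "step_arm", "kwargs": {"targets": [[[0, 170, 0, 0, 0, 0], [0, 170, 0, 0, 0, 0], [0, 170, 0, 0, 0, 0], [0, 170, 0, 0, 0, 0], [0, 170, 0, 0, 0, 0], [0, 170, 0, 0, 0, 0], [0, 170, 0, 0, 0, 0], [0, 170, 0, 0, 0, 0]]]}}

```text
time: 4.07
tool_pos: [729.8, 75.9, 254.0]
tcp_rot: [-180.0, 0.0, 179.9]
ft_force: [-0.2, -0.5, -0.4]
finger_gap: 85.2
grip_force: 0.0
```

```bash
python3 -c "
from h import *
s=shot('wrist','wD'); print(s['eye'])
i=s['img']
for y in(-173.5,-136.5,-18.5,18.5,136.5,173.5): print(proj(s,[[655-.06*y,-24+y,140]],True))"
```

```text
[650.73220329  75.91499865 373.81683981]
[[ 49.86993978 144.29970205]]
[[ 72.11516212 138.4981629 ]]
[[172.01784943 117.83981364]]
[[213.82467251 111.55522507]]
[[368.12047753  99.16139012]]
[[415.39943284  98.67925437]]
```

```bash
python3 -c "
from h import *
i=load('wD')['img']
c=[cv2.resize(i[y:y+50,x:x+90],(396,220),interpolation=cv2.INTER_CUBIC) for x,y in ((35,120),(150,95),(345,75),(345,75))]
cv2.imwrite('pics/wDc.png',np.vstack([np.hstack(c[:2]),np.hstack(c[2:])]))"
```

```text
(no output)
```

View pics/wDc.png

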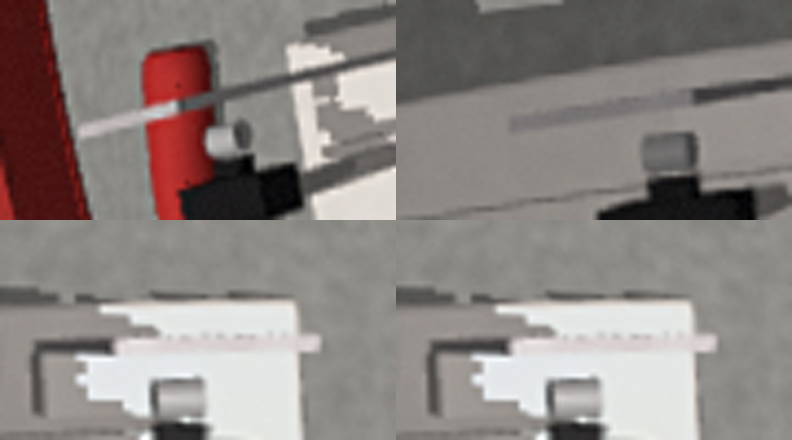

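```bash
cat > fit.py <<'E'
from rack import *
from scipy.optimize import minimize
from scipy.spatial import ConvexHull
def boxpts(b): return np.array([[x,y,z] for x in b[0] for y in b[1] for z in b[2]],float)
BR=[boxpts(b) for b in [((-5,0),(-18,18),(0,60)),((-75,-5),(-6,6),(0,50)),((-25,-5),(-6,6),(0,58)),((-75,-67),(-6,6),(0,50)),((-75,0),(-20,20),(0,4))]]
def T(p,P): c,s=np.cos(p[2]),np.sin(p[2]); return np.c_[p[0]+c*P[:,0]-s*P[:,1],p[1]+s*P[:,0]+c*P[:,1],P[:,2]+(p[3] if len(p)>3 else 0)]
def render(s,p,boxes,off,shape,k=4):
    m=np.zeros((shape[0]*k,shape[1]*k),np.uint8)
    for b in boxes:
        u=proj(s,T(p,b),s["fish"])-off
        h=cv2.convexHull(((u+.5)*k*16).round().astype(np.int32)); cv2.fillConvexPoly(m,h,255,cv2.LINE_AA,4)
    return cv2.resize(m,(shape[1],shape[0]),interpolation=cv2.INTER_AREA)/255.
def redmask(i):
    b,g,rr=[i[...,k].astype(int) for k in range(3)]; return (rr>60)&(rr>2.2*g)&(rr>2.2*b)
def fitbr(views,p0,dil=0):
    def cost(q):
        p=np.array([p0[0]+q[0],p0[1]+q[1],p0[2]+q[2]/40]+([p0[3]] if len(p0)>3 else [])); t=0
        for s,m,off in views:
            d=render(s,p,BR,off,m.shape); t+=np.abs(d-m).sum()/m.sum()
        return t
    best=min((minimize(cost,q,method="Nelder-Mead",options=dict(initial_simplex=np.array(q)+np.array([[0,0,0],[6,0,0],[0,6,0],[0,0,8]]),xatol=.05,fatol=1e-4)) for q in ([0,0,0],[0,0,10],[0,0,-10])),key=lambda z:z.fun)
    return np.r_[p0[0]+best.x[0],p0[1]+best.x[1],np.degrees(p0[2]+best.x[2]/40)],best.fun
def view(s,c3,half=60):
    u=proj(s,[c3],s["fish"])[0].round().astype(int); x0,y0=np.maximum(u-half,0); x1,y1=np.minimum(u+half,[640,400])
    m=redmask(s["img"][y0:y1,x0:x1]).astype(np.uint8)
    n,l,st,ce=cv2.connectedComponentsWithStats(m); k=np.argmin([np.linalg.norm(ce[j]-(u-[x0,y0]))-st[j,4]*.1 if st[j,4]>60 else 1e9 for j in range(1,n)])+1
    return s,(l==k).astype(float),np.array([x0,y0])
E
cat > r1.py <<'E'
from fit import *
s=load("wD")
o=[(0,-173.5,53.2,148.4,140),(0,-136.5,75.5,142.7,140),(0,-18.5,175.5,122.5,140),(0,18.5,218,115.9,140),(0,136.5,371.1,102.3,140),(0,173.5,418,101.1,140)]
p,e=fit(s,o); print(p[:2],np.degrees(p[2])); print(e.round(2).tolist())
print(toplane(s,[x[2:4] for x in o],140,True).round(1).tolist())
V={n:load(n) for n in("wA","wB","tA")}
for x,y,vs in ((443,211,("wA","tA")),(440,-77,("wA","wB","tA")),(441,-338,("wB","tA"))):
    for vv in [vs]+[(v,) for v in vs]:
        p,c=fitbr([view(V[v],[x,y,30]) for v in vv],[x+37,y,0.]); print(vv,p.round(1),round(c,3))
E
python3 r1.py
```

```text
[658.5137986  -21.00282379] 3.949135548030836
[[-0.78, 0.45], [-0.63, 0.3], [0.05, -0.47], [-0.45, -0.32], [0.49, 0.0], [0.49, 0.33]]
[[670.1, -192.6, 140.0], [667.7, -156.2, 140.0], [660.2, -39.5, 140.0], [657.5, -2.2, 140.0], [649.1, 114.8, 140.0], [646.3, 151.7, 140.0]]
('wA', 'tA') [482.1 212.2 -18.2] 1.285
('wA',) [482.9 212.6 -17.2] 0.133
('tA',) [478.6 206.8 -25.5] 1.13
('wA', 'wB', 'tA') [479.8 -65.8  21.4] 0.524
('wA',) [481.  -66.8  21.5] 0.11
('wB',) [480.8 -65.9  21.5] 0.132
('tA',) [476.1 -64.4  23.1] 0.249
('wB', 'tA') [ 484.8 -349.6    1.3] 1.414
('wB',) [ 484.7 -349.9    1.1] 0.124
('tA',) [382.6 -53.8  19.4] 1.0
```

Emit:
{"fn": "step_arm", "kwargs": {"targets": [[[-292, -160, 0, 0, 0, 0.375], [-292, -160, 0, 0, 0, 0.375], [-292, -160, 0, 0, 0, 0.375], [-292, -160, 0, 0, 0, 0.375], [-292, -160, 0, 0, 0, 0.375], [-292, -160, 0, 0, 0, 0.375], [-292, -160, 0, 0, 0, 0.375], [-292, -160, 0, 0, 0, 0.375], [-292, -160, -80, 0, 0, 0.375], [-292, -160, -80, 0, 0, 0.375], [-292, -160, -80, 0, 0, 0.375], [-292, -160, -80, 0, 0, 0.375]]]}}

```text
time: 5.12
tool_pos: [435.9, -83.1, 172.0]
tcp_rot: [179.8, -0.2, -158.6]
ft_force: [0.3, 0.6, 0.8]
finger_gap: 85.2
grip_force: 0.0
```

```bash
cat > m.py <<'E'
import sys
from fit import *
f,x,y,yw=sys.argv[1],*map(float,sys.argv[2:5])
s=shot("wrist",f); a=np.radians(yw); print(s["st"]["tool_pos"].round(1),s["st"]["tcp_rot"].round(1))
p,c=fitbr([view(s,[x-37*np.cos(a),y-37*np.sin(a),30],90)],[x,y,a]); print(p.round(2),round(c,3))
a=np.radians(p[2]); print("grip",(p[0]-46*np.cos(a)).round(1),(p[1]-46*np.sin(a)).round(1))
E
python3 m.py wE 481 -66.4 21.5
```

```text
[437.7 -83.2 174.2] [ 180.    -0.  -158.6]
[481.58 -65.33  21.76] 0.131
grip 438.9 -82.4
```

Emit:
{"fn": "step_arm", "kwargs": {"targets": [[[1, 0, -40, 0, 0, 0], [1, 0, -80, 0, 0, 0], [1, 0, -110, 0, 0, 0], [1, 0, -125, 0, 0, 0], [1, 0, -130, 0, 0, 0], [1, 0, -130, 0, 0, 0]]]}}

```text
time: 5.67
tool_pos: [439.8, -82.8, 44.1]
tcp_rot: [-180.0, 0.0, -158.5]
ft_force: [0.4, -0.6, -0.1]
finger_gap: 85.2
grip_force: 0.0
```

Emit:
{"fn": "step_arm", "kwargs": {"targets": [[[0, 0, 0, 0, 0, 0], [0, 0, 0, 0, 0, 0], [0, 0, 0, 0, 0, 0], [0, 0, 0, 0, 0, 0], [0, 0, 0, 0, 0, 0], [0, 0, 0, 0, 0, 0], [0, 0, 0, 0, 0, 0], [0, 0, 0, 0, 0, 0]]], "fingers": 1, "newtons": 80}}

```text
time: 6.33
tool_pos: [439.4, -82.7, 44.0]
tcp_rot: [-180.0, 0.1, -158.5]
ft_force: [-1.2, -0.6, 5.7]
finger_gap: 10.6
grip_force: 78.9
```

Emit:
{"fn": "step_arm", "kwargs": {"targets": [[[0, 0, 25, 0, 0, 0], [0, 0, 50, 0, 0, 0], [0, 0, 76, 0, 0, -0.1], [40, 15, 76, 0, 0, -0.2], [75, 30, 76, 0, 0, -0.307], [110, 45, 76, 0, 0, -0.307], [135, 54, 76, 0, 0, -0.307], [144, 56, 76, 0, 0, -0.307], [144, 56, 76, 0, 0, -0.307], [144, 56, 76, 0, 0, -0.307]]]}}

```text
time: 7.17
tool_pos: [582.3, -26.3, 118.3]
tcp_rot: [180.0, -0.1, -176.1]
ft_force: [-0.5, 0.5, -2.7]
finger_gap: 10.7
grip_force: 78.3
```

```bash
cat > inhand.py <<'E'
import sys
from fit import *
f,z=sys.argv[1],float(sys.argv[2])
s=shot("wrist",f); t=s["st"]["tool_pos"]; a=np.radians(s["st"]["tcp_rot"][2]-180); print(t.round(2),s["st"]["tcp_rot"].round(2))
u=np.array([np.cos(a),np.sin(a)]); o=t[:2]+46*u
v=view(s,[*(o-37*u),z+30],120)
p,c=fitbr([v],[*o,a,z]); print("fit",p.round(2),round(c,3),"expected",o.round(2),np.degrees(a).round(2)%360)
d=p[:2]-o; print("bias along/side",(d@u).round(2),(d@[-u[1],u[0]]).round(2))
E
python3 inhand.py wF 76
```

```text
[581.71 -26.56 118.33] [ 1.7998e+02 -1.3000e-01 -1.7608e+02]
fit [ 627.01  -23.89 -356.09] 2.755 expected [627.61 -23.42] 3.920000000000016
bias along/side -0.63 -0.43
```

View pics/wF.png

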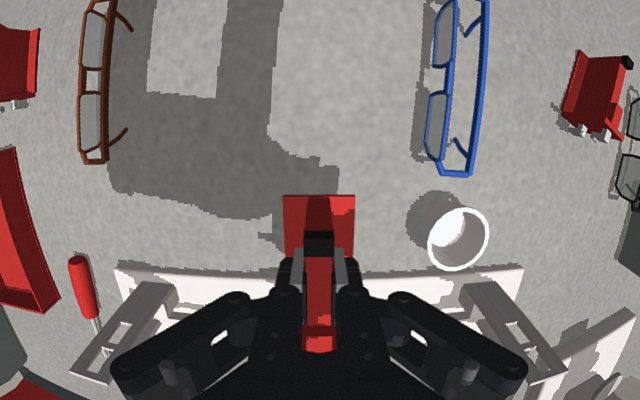

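```bash
python3 -c "
from fit import *
s=load('wF'); p=[627.61,-23.42,np.radians(3.92)]
print(proj(s,T(p,np.array([[-75,-20,80.],[-75,20,80],[-75,-20,76],[-75,20,76]])),True))
m=redmask(s['img'])
for r_ in (200,210,220,228): c=np.where(m[r_,250:400])[0]+250; print(r_,c.min(),c.max(),(c.min()+c.max())/2)
c=np.where(m[185:240,300])[0]+185; print(c.min()); c=np.where(m[185:240,340])[0]+185; print(c.min())
print(toplane(s,[[319,197]],80,True))
"
```

```text
[[281.85250795 197.84805355]
 [356.22239954 197.84140894]
 [282.67912557 195.68981806]
 [355.39085061 195.68323871]]
200 283 354 318.5
210 283 353 318.0
220 284 353 318.5
228 284 353 318.5
195
195
[[552.32719676 -28.59954962  80.        ]]
```

Emit:
{"fn": "step_arm", "kwargs": {"targets": [[[0, 0, 1.5, 0, 0, 0], [5, 0.5, 1.5, 0, 0, 0], [10, 0.9, 1.5, 0, 0, 0], [15, 1.2, 1.5, 0, 0, 0], [19, 1.5, 1.5, 0, 0, 0], [22, 1.7, 1.5, 0, 0, 0], [25, 1.9, 1.5, 0, 0, 0], [27, 2.1, 1.5, 0, 0, 0], [29, 2.2, 1.5, 0, 0, 0], [30, 2.3, 1.5, 0, 0, 0], [30, 2.3, 1.5, 0, 0, 0]]]}}

```text
time: 8.13
tool_pos: [612.6, -24.2, 120.5]
tcp_rot: [180.0, -0.1, -176.1]
ft_force: [-1.4, 0.0, -1.1]
finger_gap: 10.9
grip_force: 78.4
```

Emit:
{"fn": "step_arm", "kwargs": {"targets": [[[1, 0.1, 0, 0, 0, 0], [1.5, 0.1, 0, 0, 0, 0], [2, 0.1, 0, 0, 0, 0], [2, 0.1, 0, 0, 0, 0], [2, 0.1, 0, 0, 0, 0]]]}}

```text
time: 8.55
tool_pos: [612.7, -24.1, 119.9]
tcp_rot: [180.0, -0.3, -176.1]
ft_force: [-10.4, -0.5, 1.1]
finger_gap: 10.9
grip_force: 78.8
```

Emit:
{"fn": "step_arm", "kwargs": {"targets": [[[-1, -0.1, -3, 0, 0, 0], [-1, -0.1, -6, 0, 0, 0], [-1, -0.1, -9, 0, 0, 0], [-1, -0.1, -11, 0, 0, 0], [-1, -0.1, -13, 0, 0, 0], [-1, -0.1, -15, 0, 0, 0], [-1, -0.1, -17, 0, 0, 0], [-1, -0.1, -17, 0, 0, 0]]]}}

```text
time: 9.22
tool_pos: [612.7, -24.3, 103.9]
tcp_rot: [180.0, -0.1, -176.1]
ft_force: [-10.1, -0.5, 4.3]
finger_gap: 10.9
grip_force: 79.2
```

Emit:
{"fn": "step_arm", "kwargs": {"targets": [[[0, 0, -1.5, 0, 0, 0], [0, 0, -3, 0, 0, 0], [0, 0, -4, 0, 0, 0], [0, 0, -4, 0, 0, 0]]]}}

```text
time: 9.55
tool_pos: [612.6, -24.3, 103.4]
tcp_rot: [-180.0, -0.2, -176.1]
ft_force: [-26.9, 0.1, 30.9]
finger_gap: 10.6
grip_force: 83.5
```

Emit:
{"fn": "step_arm", "kwargs": {"targets": [[[-1, 0, 4, 0, 0, 0], [-1, 0, 4, 0, 0, 0], [-1, 0, 4, 0, 0, 0], [-1, 0, 4, 0, 0, 0], [-1, 0, 4, 0, 0, 0], [-1, 0, 4, 0, 0, 0], [-1, 0, 30, 0, 0, 0], [-1, 0, 65, 0, 0, 0], [-1, 0, 104, 0, 0, 0], [-1, 0, 104, 0, 0, 0]]], "fingers": -0.3}}

```text
time: 10.38
tool_pos: [617.0, -24.7, 213.2]
tcp_rot: [-179.9, 0.7, -176.1]
ft_force: [1.3, -0.4, 2.4]
finger_gap: 55.7
grip_force: 0.0
```

Emit:
{"fn": "step_arm", "kwargs": {"targets": [[[-174, 250, 0, 0, 0, -0.368], [-174, 250, 0, 0, 0, -0.368], [-174, 250, 0, 0, 0, -0.368], [-174, 250, 0, 0, 0, -0.368], [-174, 250, 0, 0, 0, -0.368], [-174, 250, 0, 0, 0, -0.368], [-174, 250, 0, 0, 0, -0.368], [-174, 250, 0, 0, 0, -0.368], [-174, 250, -31, 0, 0, -0.368], [-174, 250, -31, 0, 0, -0.368], [-174, 250, -31, 0, 0, -0.368]]], "fingers": -1}}

```text
time: 11.3
tool_pos: [437.4, 225.3, 171.2]
tcp_rot: [-179.8, -0.2, 162.9]
ft_force: [0.2, 0.5, 0.5]
finger_gap: 85.4
grip_force: 0.0
```

```bash
python3 m.py wG 482.9 212.6 -17.2
```

```text
[438.5 225.3 172.5] [-1.799e+02 -1.000e-01  1.628e+02]
[483.84 212.26 -17.79] 0.116
grip 440.0 226.3
```

Emit:
{"fn": "step_arm", "kwargs": {"targets": [[[1, 0.5, -40, 0, 0, 0], [1, 0.5, -80, 0, 0, 0], [1, 0.5, -110, 0, 0, 0], [1, 0.5, -125, 0, 0, 0], [1, 0.5, -129.5, 0, 0, 0], [1, 0.5, -129.5, 0, 0, 0]]]}}

```text
time: 11.85
tool_pos: [440.0, 225.6, 43.0]
tcp_rot: [-179.9, -0.1, 162.7]
ft_force: [-0.6, 0.5, 0.2]
finger_gap: 85.6
grip_force: 0.0
```

Emit:
{"fn": "step_arm", "kwargs": {"targets": [[[0, 0, 0, 0, 0, 0], [0, 0, 0, 0, 0, 0], [0, 0, 0, 0, 0, 0], [0, 0, 0, 0, 0, 0], [0, 0, 0, 0, 0, 0], [0, 0, 0, 0, 0, 0], [0, 0, 0, 0, 0, 0], [0, 0, 0, 0, 0, 0]]], "fingers": 1, "newtons": 80}}

```text
time: 12.52
tool_pos: [440.4, 226.6, 44.0]
tcp_rot: [180.0, 0.1, 162.8]
ft_force: [-1.1, -0.3, 6.7]
finger_gap: 10.5
grip_force: 78.9
```

Emit:
{"fn": "step_arm", "kwargs": {"targets": [[[0, 0, 25, 0, 0, 0], [0, 0, 50, 0, 0, 0], [0, 0, 77.5, 0, 0, 0.1], [35, -26, 77.5, 0, 0, 0.2], [70, -52, 77.5, 0, 0, 0.3], [100, -74, 77.5, 0, 0, 0.368], [125, -93, 77.5, 0, 0, 0.368], [132, -97.7, 77.5, 0, 0, 0.368], [132, -97.7, 77.5, 0, 0, 0.368], [132, -97.7, 77.5, 0, 0, 0.368], [132, -97.7, 77.5, 0, 0, 0.368]]]}}

```text
time: 13.43
tool_pos: [570.5, 129.3, 120.0]
tcp_rot: [180.0, -0.1, -176.1]
ft_force: [-0.0, -0.1, -2.2]
finger_gap: 10.8
grip_force: 78.3
```

```bash
cat > fl.py <<'E'
import sys
from fit import *
s=shot('wrist',sys.argv[1]); t=s['st']['tool_pos']; a=np.radians(s['st']['tcp_rot'][2]-180); print(t.round(1),s['st']['tcp_rot'].round(2))
zb=t[2]-44
p=[t[0]+46*np.cos(a),t[1]+46*np.sin(a),a]; c=proj(s,T(p,np.array([[-75,0,zb],[-65,0,zb+4]])),True); print(c.round(1).tolist())
m=redmask(s['img'])
for r_ in (200,210,220): c=np.where(m[r_,250:400])[0]+250; print(r_,c.min(),c.max(),(c.min()+c.max())/2)
print([np.where(m[170:240,k])[0].min()+170 for k in(300,340)])
E
python3 fl.py wH
```

```text
[570.5 129.5 120.2] [ 1.7999e+02 -9.0000e-02 -1.7603e+02]
[[319.8, 195.8], [319.8, 215.3]]
200 283 354 318.5
210 283 353 318.0
220 284 353 318.5
[np.int64(195), np.int64(196)]
```

Emit:
{"fn": "step_arm", "kwargs": {"targets": [[[0, -0.9, 0, 0, 0, 0], [5, -0.5, 0, 0, 0, 0], [10, -0.2, 0, 0, 0, 0], [15, 0.1, 0, 0, 0, 0], [20, 0.5, 0, 0, 0, 0], [24, 0.8, 0, 0, 0, 0], [27, 1.0, 0, 0, 0, 0], [29, 1.1, 0, 0, 0, 0], [31, 1.2, 0, 0, 0, 0], [32, 1.3, 0, 0, 0, 0], [33, 1.3, 0, 0, 0, 0], [33, 1.3, 0, 0, 0, 0]]]}}

```text
time: 14.48
tool_pos: [601.9, 129.7, 119.4]
tcp_rot: [-180.0, -0.4, -176.1]
ft_force: [-14.4, -1.2, 2.4]
finger_gap: 10.8
grip_force: 79.0
```

Emit:
{"fn": "step_arm", "kwargs": {"targets": [[[-2, 0.3, -3, 0, 0, 0], [-2, 0.3, -6, 0, 0, 0], [-2, 0.3, -9, 0, 0, 0], [-2, 0.3, -11, 0, 0, 0], [-2, 0.3, -13, 0, 0, 0], [-2, 0.3, -15, 0, 0, 0], [-2, 0.3, -17, 0, 0, 0], [-2, 0.3, -19, 0, 0, 0], [-2, 0.3, -20, 0, 0, 0], [-2, 0.3, -20, 0, 0, 0]]]}}

```text
time: 15.32
tool_pos: [601.8, 130.2, 103.5]
tcp_rot: [-180.0, -0.1, -176.1]
ft_force: [-23.3, -2.5, 24.7]
finger_gap: 10.5
grip_force: 82.6
```

Emit:
{"fn": "step_arm", "kwargs": {"targets": [[[-1, 0, 3, 0, 0, 0], [-1, 0, 3, 0, 0, 0], [-1, 0, 3, 0, 0, 0], [-1, 0, 3, 0, 0, 0], [-1, 0, 3, 0, 0, 0], [-1, 0, 3, 0, 0, 0], [-1, 0, 30, 0, 0, 0], [-1, 0, 65, 0, 0, 0], [-1, 0, 104, 0, 0, 0], [-1, 0, 104, 0, 0, 0]]], "fingers": -0.3}}

```text
time: 16.15
tool_pos: [606.0, 130.8, 214.3]
tcp_rot: [180.0, 0.7, -176.1]
ft_force: [0.6, -0.1, 2.8]
finger_gap: 55.2
grip_force: 0.0
```

Emit:
{"fn": "step_arm", "kwargs": {"targets": [[[-163, -481, 0, 0, 0, -0.049], [-163, -481, 0, 0, 0, -0.049], [-163, -481, 0, 0, 0, -0.049], [-163, -481, 0, 0, 0, -0.049], [-163, -481, 0, 0, 0, -0.049], [-163, -481, 0, 0, 0, -0.049], [-163, -481, 0, 0, 0, -0.049], [-163, -481, 0, 0, 0, -0.049], [-163, -481, -32, 0, 0, -0.049], [-163, -481, -32, 0, 0, -0.049], [-163, -481, -32, 0, 0, -0.049], [-163, -481, -32, 0, 0, -0.049]]], "fingers": -1}}

```text
time: 17.15
tool_pos: [441.4, -342.7, 174.4]
tcp_rot: [-180.0, 0.0, -178.9]
ft_force: [0.7, 0.4, -0.1]
finger_gap: 85.2
grip_force: 0.0
```

Emit:
{"fn": "step_arm", "kwargs": {"targets": [[[0, 0, 0, 0, 0, 0], [0, 0, 0, 0, 0, 0], [0, 0, 0, 0, 0, 0]]]}}

```text
time: 17.4
tool_pos: [442.1, -340.8, 174.4]
tcp_rot: [180.0, -0.0, -179.0]
ft_force: [0.8, -0.6, 0.2]
finger_gap: 85.2
grip_force: 0.0
```

```bash
python3 m.py wI 484.7 -349.9 1.1
```

```text
[ 442.6 -340.2  174.7] [ 180.     0.  -178.9]
[ 4.8559e+02 -3.5005e+02  1.5000e-01] 0.113
grip 439.6 -350.2
```

Emit:
{"fn": "step_arm", "kwargs": {"targets": [[[-3, -10, -30, 0, 0, -0.016], [-3, -10, -70, 0, 0, -0.016], [-3, -10, -100, 0, 0, -0.016], [-3, -10, -120, 0, 0, -0.016], [-3, -10, -130, 0, 0, -0.016], [-3, -10, -130, 0, 0, -0.016], [-3, -10, -130, 0, 0, -0.016]]]}}

```text
time: 18.03
tool_pos: [440.1, -350.2, 45.5]
tcp_rot: [-180.0, 0.0, -179.7]
ft_force: [0.2, -0.4, 0.8]
finger_gap: 85.4
grip_force: 0.0
```

Emit:
{"fn": "step_arm", "kwargs": {"targets": [[[0, 0, 0, 0, 0, 0], [0, 0, 0, 0, 0, 0], [0, 0, 0, 0, 0, 0], [0, 0, 0, 0, 0, 0], [0, 0, 0, 0, 0, 0], [0, 0, 0, 0, 0, 0], [0, 0, 0, 0, 0, 0], [0, 0, 0, 0, 0, 0]]], "fingers": 1, "newtons": 80}}

```text
time: 18.7
tool_pos: [439.5, -351.1, 45.3]
tcp_rot: [-180.0, 0.0, -179.8]
ft_force: [-0.3, 1.0, 5.4]
finger_gap: 10.6
grip_force: 78.9
```

Emit:
{"fn": "step_arm", "kwargs": {"targets": [[[0, 0, 25, 0, 0, 0], [0, 0, 50, 0, 0, 0], [0, 0, 76, 0, 0, 0.065], [24, 26, 76, 0, 0, 0.065], [48, 53, 76, 0, 0, 0.065], [72, 79, 76, 0, 0, 0.065], [96, 106, 76, 0, 0, 0.065], [120, 133, 76, 0, 0, 0.065], [145, 160, 76, 0, 0, 0.065], [154, 170, 76, 0, 0, 0.065], [154, 170, 76, 0, 0, 0.065], [154, 170, 76, 0, 0, 0.065]]]}}

```text
time: 19.7
tool_pos: [593.0, -180.0, 119.9]
tcp_rot: [180.0, -0.1, -176.0]
ft_force: [-0.9, -0.9, -1.7]
finger_gap: 10.4
grip_force: 78.4
```

```bash
python3 fl.py wJ
```

```text
[ 592.5 -180.9  119.9] [ 1.7999e+02 -1.0000e-01 -1.7606e+02]
[[318.0, 194.7], [318.0, 214.2]]
200 283 354 318.5
210 283 353 318.0
220 284 353 318.5
[np.int64(196), np.int64(196)]
```

Emit:
{"fn": "step_arm", "kwargs": {"targets": [[[0, 0, 1.2, 0, 0, 0], [5, 0.3, 1.2, 0, 0, 0], [10, 0.6, 1.2, 0, 0, 0], [15, 1, 1.2, 0, 0, 0], [20, 1.3, 1.2, 0, 0, 0], [24, 1.6, 1.2, 0, 0, 0], [27, 1.8, 1.2, 0, 0, 0], [29, 1.9, 1.2, 0, 0, 0], [31, 2, 1.2, 0, 0, 0], [32, 2.1, 1.2, 0, 0, 0], [33, 2.1, 1.2, 0, 0, 0], [33, 2.1, 1.2, 0, 0, 0]]]}}

```text
time: 20.75
tool_pos: [623.0, -178.8, 120.6]
tcp_rot: [179.9, -0.5, -176.1]
ft_force: [-15.6, -1.1, 4.2]
finger_gap: 10.5
grip_force: 79.1
```

Emit:
{"fn": "step_arm", "kwargs": {"targets": [[[-2, 0, -3, 0, 0, 0], [-2, 0, -6, 0, 0, 0], [-2, 0, -9, 0, 0, 0], [-2, 0, -11, 0, 0, 0], [-2, 0, -13, 0, 0, 0], [-2, 0, -15, 0, 0, 0], [-2, 0, -17, 0, 0, 0], [-2, 0, -19, 0, 0, 0], [-2, 0, -20, 0, 0, 0], [-2, 0, -20, 0, 0, 0]]]}}

```text
time: 21.58
tool_pos: [622.8, -178.7, 104.8]
tcp_rot: [180.0, -0.2, -176.1]
ft_force: [-24.4, 3.2, 23.9]
finger_gap: 10.6
grip_force: 82.4
```

Emit:
{"fn": "step_arm", "kwargs": {"targets": [[[-1, 0, 3, 0, 0, 0], [-1, 0, 3, 0, 0, 0], [-1, 0, 3, 0, 0, 0], [-1, 0, 3, 0, 0, 0], [-1, 0, 3, 0, 0, 0], [-1, 0, 3, 0, 0, 0], [-1, 0, 30, 0, 0, 0], [-1, 0, 65, 0, 0, 0], [-1, 0, 104, 0, 0, 0], [-1, 0, 104, 0, 0, 0]]], "fingers": -0.3}}

```text
time: 22.42
tool_pos: [627.2, -180.1, 215.9]
tcp_rot: [-179.7, 0.7, -176.1]
ft_force: [1.5, -0.7, 2.6]
finger_gap: 55.7
grip_force: 0.0
```

Emit:
{"fn": "step_arm", "kwargs": {"targets": [[[-170, 120, 70, 0, 0, 0], [-170, 120, 70, 0, 0, 0], [-170, 120, 70, 0, 0, 0], [-170, 120, 70, 0, 0, 0], [-170, 120, 70, 0, 0, 0], [-170, 120, 70, 0, 0, 0], [-170, 120, 70, 0, 0, 0], [-170, 120, 70, 0, 0, 0], [-170, 120, 70, 0, 0, 0]]]}}

```text
time: 23.17
tool_pos: [453.8, -59.1, 275.5]
tcp_rot: [-180.0, 0.0, -176.1]
ft_force: [-0.6, 0.3, -0.6]
finger_gap: 55.8
grip_force: 0.0
```

```bash
python3 -c "
from h import *
shot('wrist','wK'); print(r.sense()['tool_pos'])"
```

```text
[453.72886018 -59.20196604 275.15563841]
```

View pics/wK.png

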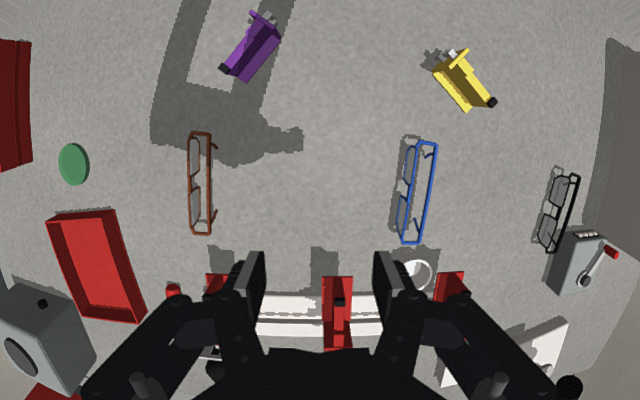

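```bash
cat > sp.py <<'E'
import sys
from fit import *
def smask(i,col):
    b,g,rr=[i[...,k].astype(int) for k in range(3)]
    if col=="blue": return (b>1.5*rr)&(b>60)
    if col=="brown": return (rr>1.5*b)&(rr<150)&(rr>30)&(rr<3.5*g)
    return (np.maximum(np.maximum(b,g),rr)<38)
yy=np.linspace(-66,66,60); o=np.ones(60)
M=np.vstack([np.c_[-12*o,yy,38*o],np.c_[14*o,yy,36*o],np.c_[np.linspace(-12,14,14),66*np.ones(14),35*np.ones(14)],np.c_[np.linspace(-12,14,14),-66*np.ones(14),35*np.ones(14)],np.c_[-12*np.ones(40),np.r_[np.linspace(-60,-18,20),np.linspace(18,60,20)],2*np.ones(40)]])
def fits(s,col,x,y,yaw,half=95):
    u=proj(s,[[x,y,20]],s["fish"])[0]; m=smask(s["img"],col).astype(np.uint8)
    Y,X=np.mgrid[:400,:640]; m[(np.abs(X-u[0])>half)|(np.abs(Y-u[1])>half)]=0
    dt=np.minimum(cv2.distanceTransform(1-m,cv2.DIST_L2,5),12)
    def f(p):
        q=proj(s,T([p[0],p[1],p[2]/50],M),s["fish"]).astype(np.float32)
        v=cv2.remap(dt,q[:,:1],q[:,1:],cv2.INTER_LINEAR,borderValue=12)
        pts=np.c_[np.where(m)[::-1]]; 
        return v.mean()
    res=[]
    for fl in (0,np.pi):
        for da in (-.15,0,.15):
            for dx in(-8,8):
                q=np.array([x,y+dx,(yaw+fl+da)*50]); z=minimize(f,q,method="Nelder-Mead",options=dict(initial_simplex=q+np.array([[0,0,0],[8,0,0],[0,8,0],[0,0,6]]),xatol=.05,fatol=1e-3)); res.append((z.fun,z.x[0],z.x[1],np.degrees(z.x[2]/50)))
    res.sort(); return res
def show(s,col,x,y,yaw,**k):
    R_=fits(s,col,x,y,yaw,**k); out=[R_[0]]+[q for q in R_ if np.cos(np.radians(q[3]-R_[0][3]))<0][:1]
    for c,X,Y,A in out:
        a=np.radians(A); print(col,"cost",round(c,2),"origin",round(X,1),round(Y,1),"yaw",round(A,1),"mid",(X+np.cos(a)).round(1),(Y+np.sin(a)).round(1))
E
python3 - <<'E'
from sp import *
for v in("wA","wB","wK"):
    s=load(v); print(v)
    if v!="wA": show(s,"brown",473,-209,-np.pi/2)
    show(s,"blue",468,63,-np.pi/2)
    if v!="wB": show(s,"black",481,328,-np.pi/2)
E
```

```text
wA
blue cost 0.1 origin 474.4 67.2 yaw 89.1 mid 474.4 68.2
blue cost 0.96 origin 475.4 68.3 yaw -90.8 mid 475.4 67.3
black cost 1.54 origin 486.4 332.1 yaw 86.1 mid 486.5 333.1
black cost 1.55 origin 486.6 334.6 yaw -94.0 mid 486.6 333.6
wB
brown cost 0.41 origin 480.7 -211.5 yaw 88.3 mid 480.8 -210.5
brown cost 0.5 origin 481.0 -210.7 yaw -91.6 mid 480.9 -211.7
blue cost 0.12 origin 475.4 66.0 yaw 89.4 mid 475.5 67.0
blue cost 0.56 origin 475.5 68.1 yaw -90.6 mid 475.5 67.1
wK
brown cost 0.16 origin 480.7 -211.8 yaw 88.3 mid 480.7 -210.8
brown cost 0.97 origin 481.2 -210.4 yaw -91.8 mid 481.1 -211.4
blue cost 0.1 origin 475.3 66.3 yaw 89.3 mid 475.3 67.3
blue cost 0.89 origin 474.0 69.0 yaw -90.6 mid 474.0 68.0
black cost 0.42 origin 487.4 330.6 yaw 86.1 mid 487.5 331.6
black cost 1.33 origin 487.5 334.3 yaw -93.4 mid 487.5 333.3
```

Emit:
{"fn": "step_arm", "kwargs": {"targets": [[[-8, -150.5, -60, 0, 0, -0.098], [-8, -150.5, -150, 0, 0, -0.098], [-8, -150.5, -150, 0, 0, -0.098], [-8, -150.5, -150, 0, 0, -0.098], [-8, -150.5, -150, 0, 0, -0.098], [-8, -150.5, -150, 0, 0, -0.098], [-8, -150.5, -150, 0, 0, -0.098], [-8, -150.5, -180, 0, 0, -0.098], [-8, -150.5, -200, 0, 0, -0.098], [-8, -150.5, -200, 0, 0, -0.098], [-8, -150.5, -200, 0, 0, -0.098]]]}}

```text
time: 24.13
tool_pos: [445.3, -208.5, 76.0]
tcp_rot: [179.9, -0.1, 178.3]
ft_force: [0.2, -0.3, 0.8]
finger_gap: 55.6
grip_force: 0.0
```

Position good; descend and grip gently.

Emit:
{"fn": "step_arm", "kwargs": {"targets": [[[0, -1, -15, 0, 0, 0], [0, -1, -28, 0, 0, 0], [0, -1, -36, 0, 0, 0], [0, -1, -39, 0, 0, 0], [0, -1, -39, 0, 0, 0]]]}}

```text
time: 24.55
tool_pos: [445.7, -210.1, 37.6]
tcp_rot: [-180.0, 0.0, 178.3]
ft_force: [0.9, -0.4, -0.5]
finger_gap: 55.4
grip_force: 0.0
```

Emit:
{"fn": "step_arm", "kwargs": {"targets": [[[0, 0, 0, 0, 0, 0], [0, 0, 0, 0, 0, 0], [0, 0, 0, 0, 0, 0], [0, 0, 0, 0, 0, 0], [0, 0, 0, 0, 0, 0], [0, 0, 0, 0, 0, 0]]], "fingers": 1, "newtons": 25}}

```text
time: 25.05
tool_pos: [446.1, -210.6, 38.2]
tcp_rot: [-180.0, 0.1, 178.3]
ft_force: [-1.8, 0.5, 5.8]
finger_gap: 29.3
grip_force: 27.8
```

Emit:
{"fn": "step_arm", "kwargs": {"targets": [[[0, 0, 20, 0, 0, 0], [0, 0, 45, 0, 0, 0], [0, 0, 80, 0, 0, -0.12], [0, 0, 115, 0, 0, -0.24], [20, 0, 145, 0, 0, -0.36], [40, 8, 162, 0, 0, -0.48], [65, 15, 162, 0, 0, -0.6], [90, 25, 162, 0, 0, -0.72], [110, 35, 162, 0, 0, -0.84], [130, 45, 162, 0, 0, -0.96], [150, 55, 162, 0, 0, -1.08], [170, 64, 162, 0, 0, -1.2]]]}}

```text
time: 26.05
tool_pos: [616.1, -145.4, 198.9]
tcp_rot: [-180.0, -0.0, 109.2]
ft_force: [-0.4, 0.1, -0.8]
finger_gap: 29.5
grip_force: 27.1
```

Emit:
{"fn": "step_arm", "kwargs": {"targets": [[[2, 1, 0, 0, 0, -0.12], [4.5, 2.5, 0, 0, 0, -0.24], [4.5, 2.5, 0, 0, 0, -0.273], [4.5, 2.5, 0, 0, 0, -0.273], [4.5, 2.5, 0, 0, 0, -0.273], [4.5, 2.5, 0, 0, 0, -0.273]]]}}

```text
time: 26.55
tool_pos: [619.6, -143.8, 199.0]
tcp_rot: [-180.0, -0.0, 94.0]
ft_force: [0.4, 0.6, -0.2]
finger_gap: 29.4
grip_force: 27.1
```

```bash
python3 -c "
from h import *
s=shot('wrist','wL'); print(r.sense()['tool_pos'],r.sense()['tcp_rot'])"
```

```text
[ 619.65098612 -143.80422828  199.01487174] [1.79996532e+02 8.65658651e-04 9.39627281e+01]
```

View pics/wL.png

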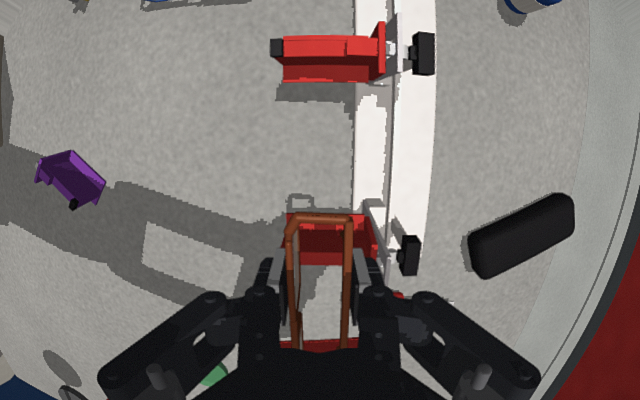

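Emit:
{"fn": "step_arm", "kwargs": {"targets": [[[1, -0.2, -25, 0, 0, 0], [1, -0.2, -40, 0, 0, 0], [1, -0.2, -50, 0, 0, 0], [1, -0.2, -58, 0, 0, 0], [1, -0.2, -64, 0, 0, 0], [1, -0.2, -69, 0, 0, 0], [1, -0.2, -73, 0, 0, 0], [1, -0.2, -76, 0, 0, 0], [1, -0.2, -78, 0, 0, 0], [1, -0.2, -79, 0, 0, 0]]]}}

```text
time: 27.43
tool_pos: [620.9, -143.9, 120.0]
tcp_rot: [180.0, 0.0, 93.9]
ft_force: [0.5, 0.0, -0.3]
finger_gap: 29.4
grip_force: 27.1
```

Emit:
{"fn": "step_arm", "kwargs": {"targets": [[[0, 0, -1, 0, 0, 0], [0, 0, -2, 0, 0, 0], [0, 0, -2.5, 0, 0, 0], [0, 0, -2.5, 0, 0, 0]]]}}

```text
time: 27.77
tool_pos: [620.8, -143.9, 117.5]
tcp_rot: [180.0, 0.0, 93.9]
ft_force: [0.2, -0.8, 0.1]
finger_gap: 29.6
grip_force: 27.1
```

Emit:
{"fn": "step_arm", "kwargs": {"targets": [[[0, 0, -0.7, 0, 0, 0], [0, 0, -1.3, 0, 0, 0], [0, 0, -1.3, 0, 0, 0]]]}}

```text
time: 28.02
tool_pos: [620.9, -143.9, 116.4]
tcp_rot: [180.0, 0.0, 93.9]
ft_force: [0.2, -0.4, 1.2]
finger_gap: 29.6
grip_force: 27.3
```

Emit:
{"fn": "step_arm", "kwargs": {"targets": [[[0, 0, 0, 0, 0, 0], [0, 0, 0, 0, 0, 0], [0, 0, 0, 0, 0, 0], [0, 0, 0, 0, 0, 0]]], "fingers": -0.05}}

```text
time: 28.35
tool_pos: [620.7, -143.9, 116.1]
tcp_rot: [-180.0, -0.0, 93.9]
ft_force: [0.1, -1.1, 0.6]
finger_gap: 45.3
grip_force: 0.0
```

Emit:
{"fn": "step_arm", "kwargs": {"targets": [[[0, 0, 20, 0, 0, 0], [0, 0, 50, 0, 0, 0], [0, 0, 90, 0, 0, 0], [0, 0, 90, 0, 0, 0]]]}}

```text
time: 28.68
tool_pos: [624.5, -145.0, 215.7]
tcp_rot: [179.3, 0.3, 93.9]
ft_force: [1.2, -0.8, 2.2]
finger_gap: 45.0
grip_force: 0.0
```

Emit:
{"fn": "step_arm", "kwargs": {"targets": [[[-20, 24, 0, 0, 0, 0.12], [-40, 48, 0, 0, 0, 0.24], [-60, 72, 0, 0, 0, 0.36], [-80, 96, 0, 0, 0, 0.48], [-100, 120, 0, 0, 0, 0.6], [-120, 144, 0, 0, 0, 0.72], [-140, 168, 0, 0, 0, 0.84], [-160, 190, 0, 0, 0, 0.96], [-175, 205, 0, 0, 0, 1.08], [-180.5, 211.6, -40, 0, 0, 1.2], [-180.5, 211.6, -80, 0, 0, 1.32], [-180.5, 211.6, -110, 0, 0, 1.44]]], "fingers": -0.3}}

```text
time: 29.68
tool_pos: [439.5, 68.4, 94.4]
tcp_rot: [180.0, 0.1, 176.8]
ft_force: [0.0, -0.1, -1.4]
finger_gap: 55.4
grip_force: 0.0
```

Emit:
{"fn": "step_arm", "kwargs": {"targets": [[[0, 0, -15, 0, 0, 0.05], [0, 0, -15, 0, 0, 0.05], [0, 0, -15, 0, 0, 0.05], [0, 0, -15, 0, 0, 0.05]]]}}

```text
time: 30.02
tool_pos: [441.5, 67.7, 82.7]
tcp_rot: [180.0, 0.1, 179.1]
ft_force: [0.3, 0.1, 0.3]
finger_gap: 55.7
grip_force: 0.0
```

```bash
python3 - <<'E'
from sp import *
s=shot("wrist","wM"); print(s["st"]["tool_pos"].round(1),s["st"]["tcp_rot"].round(1)); show(s,"blue",475,66.5,np.pi/2,half=130)
E
```

```text
[441.9  67.7  83.2] [180.    0.2 179.2]
blue cost 0.8 origin 472.3 67.0 yaw 88.2 mid 472.3 68.0
blue cost 0.82 origin 472.4 69.8 yaw 269.0 mid 472.4 68.8
```

Emit:
{"fn": "step_arm", "kwargs": {"targets": [[[-1.5, 0, -15, 0, 0, 0], [-1.5, 0, -30, 0, 0, 0], [-1.5, 0, -40, 0, 0, 0], [-1.5, 0, -45.5, 0, 0, 0], [-1.5, 0, -45.5, 0, 0, 0], [-1.5, 0, -45.5, 0, 0, 0]]]}}

```text
time: 30.57
tool_pos: [439.2, 67.7, 36.2]
tcp_rot: [180.0, 0.0, 179.2]
ft_force: [-0.6, -0.3, 0.0]
finger_gap: 55.8
grip_force: 0.0
```

Emit:
{"fn": "step_arm", "kwargs": {"targets": [[[0, 0, 0, 0, 0, 0], [0, 0, 0, 0, 0, 0], [0, 0, 0, 0, 0, 0], [0, 0, 0, 0, 0, 0], [0, 0, 0, 0, 0, 0], [0, 0, 0, 0, 0, 0]]], "fingers": 1, "newtons": 25}}

```text
time: 31.07
tool_pos: [439.6, 67.7, 36.6]
tcp_rot: [180.0, 0.1, 179.3]
ft_force: [-1.6, -0.4, 6.6]
finger_gap: 29.8
grip_force: 27.7
```

Emit:
{"fn": "step_arm", "kwargs": {"targets": [[[0, 0, 20, 0, 0, 0], [0, 0, 45, 0, 0, 0], [0, 0, 80, 0, 0, -0.12], [0, 0, 115, 0, 0, -0.24], [20, 0, 145, 0, 0, -0.36], [40, -8, 162, 0, 0, -0.48], [65, -15, 162, 0, 0, -0.6], [90, -25, 162, 0, 0, -0.72], [110, -35, 162, 0, 0, -0.84], [130, -43, 162, 0, 0, -0.96], [150, -51, 162, 0, 0, -1.08], [165, -54, 162, 0, 0, -1.2]]]}}

```text
time: 32.07
tool_pos: [605.0, 12.6, 197.3]
tcp_rot: [-180.0, 0.0, 110.1]
ft_force: [-0.2, -0.3, 0.5]
finger_gap: 29.7
grip_force: 27.0
```

Emit:
{"fn": "step_arm", "kwargs": {"targets": [[[2, -1, 0, 0, 0, -0.12], [5.5, -2.4, 0, 0, 0, -0.24], [5.5, -2.4, 0, 0, 0, -0.29], [5.5, -2.4, 0, 0, 0, -0.29], [5.5, -2.4, 0, 0, 0, -0.29], [5.5, -2.4, 0, 0, 0, -0.29]]]}}

```text
time: 32.57
tool_pos: [609.1, 11.4, 197.6]
tcp_rot: [-180.0, -0.0, 94.0]
ft_force: [0.2, 0.7, -0.1]
finger_gap: 29.5
grip_force: 27.0
```

Emit:
{"fn": "step_arm", "kwargs": {"targets": [[[1, 0, -25, 0, 0, 0], [1, 0, -40, 0, 0, 0], [1, 0, -50, 0, 0, 0], [1, 0, -58, 0, 0, 0], [1, 0, -64, 0, 0, 0], [1, 0, -69, 0, 0, 0], [1, 0, -74, 0, 0, 0], [1, 0, -77, 0, 0, 0], [1, 0, -79, 0, 0, 0], [1, 0, -80.5, 0, 0, 0], [1, 0, -82, 0, 0, 0], [1, 0, -82, 0, 0, 0]]]}}

```text
time: 33.57
tool_pos: [610.3, 11.3, 115.6]
tcp_rot: [180.0, 0.0, 93.9]
ft_force: [-0.5, 0.4, -0.5]
finger_gap: 29.5
grip_force: 27.0
```

Emit:
{"fn": "step_arm", "kwargs": {"targets": [[[0, 0, -0.6, 0, 0, 0], [0, 0, -1.2, 0, 0, 0], [0, 0, -1.2, 0, 0, 0]]]}}

```text
time: 33.82
tool_pos: [610.5, 11.3, 114.9]
tcp_rot: [180.0, 0.0, 93.9]
ft_force: [-0.9, -0.4, 1.8]
finger_gap: 29.2
grip_force: 27.2
```

Emit:
{"fn": "step_arm", "kwargs": {"targets": [[[0, 0, 0, 0, 0, 0], [0, 0, 0, 0, 0, 0], [0, 0, 0, 0, 0, 0], [0, 0, 0, 0, 0, 0], [0, 0, 20, 0, 0, 0], [0, 0, 50, 0, 0, 0], [0, 0, 90, 0, 0, 0], [0, 0, 90, 0, 0, 0]]], "fingers": -0.05}}

```text
time: 34.48
tool_pos: [614.2, 11.1, 213.7]
tcp_rot: [179.3, 0.1, 93.9]
ft_force: [1.3, -0.4, 2.0]
finger_gap: 44.7
grip_force: 0.0
```

Emit:
{"fn": "step_arm", "kwargs": {"targets": [[[-16, 28, 8, 0, 0, 0.12], [-32, 56, 15, 0, 0, 0.24], [-48, 84, 20, 0, 0, 0.36], [-64, 110, 25, 0, 0, 0.48], [-80, 137, 30, 0, 0, 0.6], [-96, 164, 35, 0, 0, 0.72], [-112, 191, 40, 0, 0, 0.84], [-128, 218, 45, 0, 0, 0.96], [-144, 245, 50, 0, 0, 1.08], [-155, 265, 55, 0, 0, 1.2], [-160, 278, 55, 0, 0, 1.32], [-160, 278, 55, 0, 0, 1.44]]], "fingers": -0.3}}

```text
time: 35.48
tool_pos: [449.1, 292.1, 260.1]
tcp_rot: [179.9, 0.0, 176.9]
ft_force: [-0.1, -0.8, -0.0]
finger_gap: 55.4
grip_force: 0.0
```

Emit:
{"fn": "step_arm", "kwargs": {"targets": [[[0, 0, 0, 0, 0, 0], [0, 0, 0, 0, 0, 0], [0, 0, 0, 0, 0, 0]]]}}

```text
time: 35.73
tool_pos: [450.5, 289.0, 259.4]
tcp_rot: [-180.0, 0.0, 176.1]
ft_force: [0.7, -1.2, -0.3]
finger_gap: 55.5
grip_force: 0.0
```

```bash
python3 - <<'E'
from sp import *
s=shot("wrist","wN"); print(s["st"]["tool_pos"].round(1),s["st"]["tcp_rot"].round(1)); show(s,"black",487,331,np.radians(86),half=75)
u=proj(s,[[487,331,20]],True)[0].astype(int); print(u)
i=s["img"].copy(); 
R_=fits(s,"black",487,331,np.radians(86),half=75)[0]
for q in proj(s,T([R_[1],R_[2],np.radians(R_[3])],M),True)[::2]: cv2.circle(i,tuple(int(v) for v in q.round()),0,(0,255,0),-1)
x0,y0=max(u[0]-80,0),max(u[1]-80,0)
c=i[y0:y0+160,x0:x0+160]; cv2.imwrite("pics/wNc.png",cv2.resize(c,None,fx=3.5,fy=3.5,interpolation=0))
E
```

```text
[450.5 288.8 259.3] [-180.    -0.   176.2]
black cost 0.98 origin 486.7 332.2 yaw 86.1 mid 486.8 333.2
black cost 1.1 origin 486.5 334.2 yaw 266.1 mid 486.4 333.2
[355 197]
```

View pics/wNc.png

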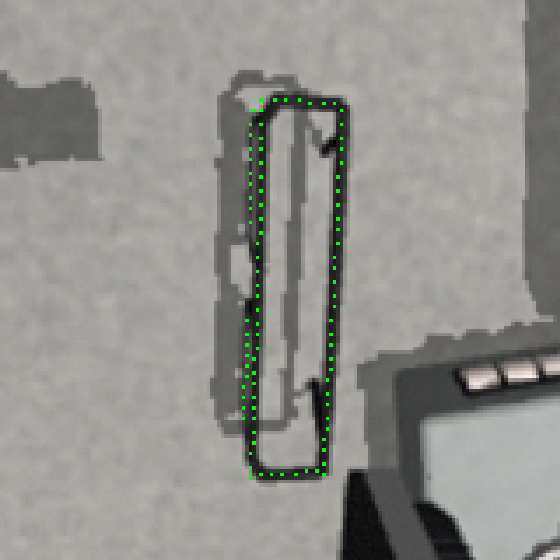

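Emit:
{"fn": "step_arm", "kwargs": {"targets": [[[1.4, 46.7, 0, 0, 0, 0], [1.4, 46.7, -40, 0, 0, 0], [1.4, 46.7, -80, 0, 0, 0], [1.4, 46.7, -120, 0, 0, 0], [1.4, 46.7, -150, 0, 0, 0], [1.4, 46.7, -170, 0, 0, 0], [1.4, 46.7, -180, 0, 0, 0], [1.4, 46.7, -180, 0, 0, 0], [1.4, 46.7, -180, 0, 0, 0]]]}}

```text
time: 36.53
tool_pos: [452.1, 335.8, 80.0]
tcp_rot: [180.0, 0.0, 176.3]
ft_force: [-0.8, 1.4, 0.9]
finger_gap: 55.7
grip_force: 0.0
```

Emit:
{"fn": "step_arm", "kwargs": {"targets": [[[0, 0, -15, 0, 0, 0], [0, 0, -30, 0, 0, 0], [0, 0, -38, 0, 0, 0], [0, 0, -43, 0, 0, 0], [0, 0, -43, 0, 0, 0], [0, 0, -43, 0, 0, 0]]]}}

```text
time: 37.03
tool_pos: [452.3, 336.3, 37.5]
tcp_rot: [180.0, 0.1, 176.4]
ft_force: [-0.9, 0.7, 0.6]
finger_gap: 55.7
grip_force: 0.0
```

Emit:
{"fn": "step_arm", "kwargs": {"targets": [[[0, 0, 0, 0, 0, 0], [0, 0, 0, 0, 0, 0], [0, 0, 0, 0, 0, 0], [0, 0, 0, 0, 0, 0], [0, 0, 0, 0, 0, 0], [0, 0, 0, 0, 0, 0]]], "fingers": 1, "newtons": 25}}

```text
time: 37.53
tool_pos: [452.3, 336.4, 37.5]
tcp_rot: [179.9, 0.1, 176.4]
ft_force: [-0.6, -0.4, 6.3]
finger_gap: 29.4
grip_force: 27.2
```

Emit:
{"fn": "step_arm", "kwargs": {"targets": [[[0, 0, 20, 0, 0, 0], [0, 0, 45, 0, 0, 0], [0, 0, 80, 0, 0, -0.12], [0, -10, 115, 0, 0, -0.24], [10, -30, 140, 0, 0, -0.36], [25, -55, 160, 0, 0, -0.48], [45, -80, 162, 0, 0, -0.6], [65, -105, 162, 0, 0, -0.72], [88, -130, 162, 0, 0, -0.84], [110, -150, 162, 0, 0, -0.96], [130, -164, 162, 0, 0, -1.08], [143, -170, 162, 0, 0, -1.2]]]}}

```text
time: 38.53
tool_pos: [596.3, 163.5, 198.4]
tcp_rot: [180.0, 0.0, 107.2]
ft_force: [0.7, 0.0, -0.7]
finger_gap: 29.3
grip_force: 26.4
```

Emit:
{"fn": "step_arm", "kwargs": {"targets": [[[2, -1, 0, 0, 0, -0.12], [4.2, -1.5, 0, 0, 0, -0.238], [4.2, -1.5, 0, 0, 0, -0.238], [4.2, -1.5, 0, 0, 0, -0.238], [4.2, -1.5, 0, 0, 0, -0.238], [4.2, -1.5, 0, 0, 0, -0.238]]]}}

```text
time: 39.03
tool_pos: [598.6, 164.8, 198.5]
tcp_rot: [-180.0, -0.0, 94.2]
ft_force: [-0.5, -0.4, -0.3]
finger_gap: 29.5
grip_force: 26.4
```

Emit:
{"fn": "step_arm", "kwargs": {"targets": [[[1, 0, -25, 0, 0, 0], [1, 0, -40, 0, 0, 0], [1, 0, -50, 0, 0, 0], [1, 0, -58, 0, 0, 0], [1, 0, -64, 0, 0, 0], [1, 0, -69, 0, 0, 0], [1, 0, -74, 0, 0, 0], [1, 0, -77, 0, 0, 0], [1, 0, -79, 0, 0, 0], [1, 0, -81, 0, 0, 0], [1, 0, -82.5, 0, 0, 0], [1, 0, -82.5, 0, 0, 0]]]}}

```text
time: 40.03
tool_pos: [600.1, 164.6, 116.2]
tcp_rot: [180.0, -0.0, 94.0]
ft_force: [-0.5, 0.8, 1.1]
finger_gap: 29.4
grip_force: 26.5
```

Emit:
{"fn": "step_arm", "kwargs": {"targets": [[[0, 0, -0.3, 0, 0, 0], [0, 0, -0.6, 0, 0, 0], [0, 0, -0.6, 0, 0, 0]]]}}

```text
time: 40.28
tool_pos: [600.2, 164.6, 116.0]
tcp_rot: [180.0, -0.0, 94.0]
ft_force: [-1.0, -0.5, 3.5]
finger_gap: 29.7
grip_force: 26.9
```

Emit:
{"fn": "step_arm", "kwargs": {"targets": [[[0, 0, 0, 0, 0, 0], [0, 0, 0, 0, 0, 0], [0, 0, 0, 0, 0, 0], [0, 0, 0, 0, 0, 0], [0, 0, 20, 0, 0, 0], [0, 0, 50, 0, 0, 0], [0, 0, 90, 0, 0, 0], [0, 0, 110, 0, 0, 0]]], "fingers": -0.05}}

```text
time: 40.95
tool_pos: [601.0, 164.8, 229.9]
tcp_rot: [179.8, -0.0, 94.0]
ft_force: [1.2, 0.8, 0.6]
finger_gap: 44.7
grip_force: 0.0
```

Emit:
{"fn": "step_arm", "kwargs": {"targets": [[[-40, 0, 0, 0, 0, 0.12], [-80, 20, 10, 0, 0, 0.24], [-120, 40, 20, 0, 0, 0.36], [-150, 60, 20, 0, 0, 0.48], [-180, 80, 20, 0, 0, 0.6], [-190, 110, 20, 0, 0, 0.72], [-200, 140, 20, 0, 0, 0.84], [-200, 170, 20, 0, 0, 0.96], [-200, 190, 20, 0, 0, 1.08], [-200, 190, 20, 0, 0, 1.2], [-200, 190, 20, 0, 0, 1.32], [-200, 190, 20, 0, 0, 1.44]]]}}

```text
time: 41.95
tool_pos: [399.5, 355.0, 245.1]
tcp_rot: [-180.0, -0.0, 176.9]
ft_force: [0.1, 0.3, 0.3]
finger_gap: 44.8
grip_force: 0.0
```

Emit:
{"fn": "step_arm", "kwargs": {"targets": [[[0, 0, 0, 0, 0, 0.06], [0, 0, 0, 0, 0, 0.06], [0, 0, 0, 0, 0, 0.06]]]}}

```text
time: 42.2
tool_pos: [399.8, 354.5, 245.3]
tcp_rot: [-180.0, -0.0, 179.8]
ft_force: [1.5, -0.6, 0.4]
finger_gap: 44.7
grip_force: 0.0
```

```bash
python3 - <<'E'
from h import *
s=shot("wrist","wO"); print(s["st"]["tool_pos"].round(1),s["st"]["tcp_rot"].round(1)); t=shot("scene","sO")
a=s["img"]; b=t["img"][150:310,290:450]
c=np.zeros((600,800,3),np.uint8); c[:200,:320]=cv2.resize(a,(320,200)); c[:400,400:800]=cv2.resize(b,(400,400),interpolation=2)
u=proj(s,[[560,435,80]],True)[0].astype(int); x0,y0=np.clip(u-50,0,[540,300]); print(u,x0,y0)
c[200:600,:400]=cv2.resize(a[y0:y0+100,x0:x0+100],(400,400),interpolation=2); cv2.imwrite("pics/cO.png",c)
E
```

```text
[399.8 354.5 245.3] [-180.    -0.   179.8]
[387 318] 337 268
```

View pics/cO.png

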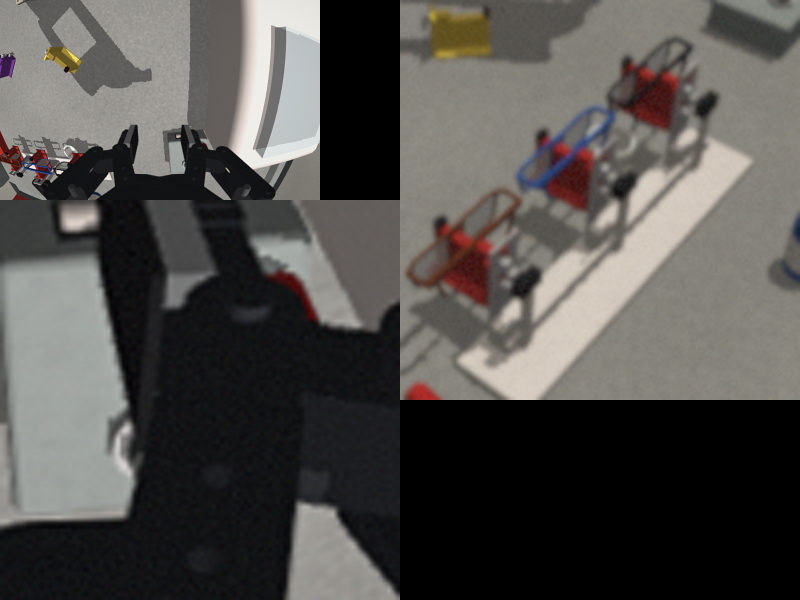

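```bash
python3 - <<'E'
from fit import *
c=[]
for n,(x,y) in (("wA",(430,210)),("wK",(550,210)),("wG",(500,200)),("tA",(150,150))):
    s=load(n); m=redmask(s["img"]); 
    if n!="wG":
        y1,x1=y+100,x+90; mm=np.zeros_like(m); mm[y:y1,x:x1]=m[y:y1,x:x1]; Y,X=np.where(mm); print(n,len(X),X.mean() if len(X) else 0,Y.mean() if len(X) else 0,s["eye"].round(1), toplane(s,[[X.mean(),Y.mean()]],76,s["fish"]).round(1) if len(X) else "")
    if n=="wG": x,y=[int(v) for v in np.clip(proj(s,[[560,435,70]],True)[0]-50,0,[540,300])]; print(x,y)
    w=60 if n=="tA" else 100
    c.append(cv2.resize(s["img"][y:y+w,x:x+w],(300,300),interpolation=2))
c=[cv2.resize(k,(300,300)) for k in c]
cv2.imwrite("pics/lev.png",np.vstack([np.hstack(c[:2]),np.hstack(c[2:])]))
E
```

```text
wA 182 512.9230769230769 249.51098901098902 [372.9 214.3 372.9] [[533.9 455.4  76. ]]
wK 111 611.1351351351351 251.77477477477478 [375.  -64.7 395.4] [[535.9 457.   76. ]]
500 210
tA 28 238.28571428571428 225.89285714285714 [ 359.3   -4.5 1170.7] [[427.6 225.9  76. ]]
```

View pics/lev.png

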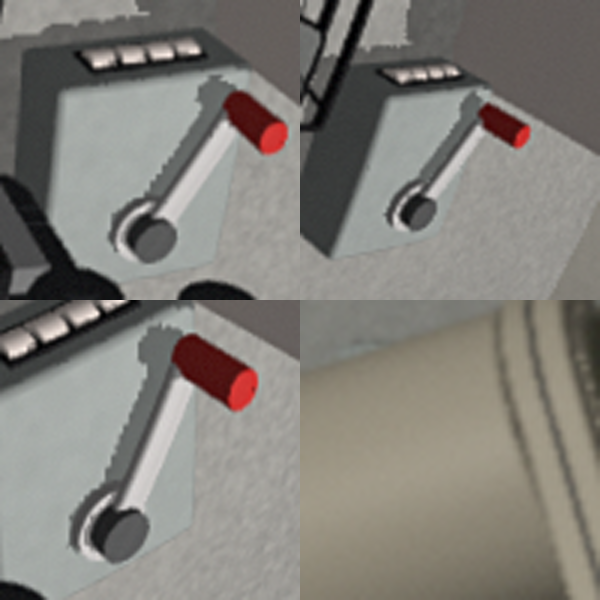

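```bash
python3 - <<'E'
from h import *
from scipy.optimize import least_squares
V=[load(n) for n in("wA","wK","wG")]
for name,px in (("knobtop",[(521,255.7),(623.7,255),(581,240)]),("hub",[(481,290),(589.3,281),(541.7,288.3)])):
    f=lambda P:np.concatenate([proj(s,[P],True)[0]-p for s,p in zip(V,px)])
    q=least_squares(f,[550,430,80]); print(name,q.x.round(1),q.fun.round(2))
    for z in (60,70,90): print(z,[toplane(s,[p],z,True)[0,:2].round(1).tolist() for s,p in zip(V,px)])
E
```

```text
knobtop [524.7 445.3 106.4] [ 0.14 -1.35 -2.32 -1.55  1.48  1.66]
60 [[553.2, 485.9], [552.4, 539.7], [562.0, 491.5]]
70 [[547.4, 477.2], [547.1, 521.7], [553.4, 481.0]]
90 [[535.9, 459.9], [536.5, 485.6], [536.1, 460.1]]
hub [593.5 425.3  70.7] [ 0.59 -0.4  -0.74 -0.7   0.09  0.77]
60 [[601.9, 431.9], [602.4, 445.0], [603.4, 433.5]]
70 [[594.5, 424.9], [595.7, 429.8], [593.0, 425.5]]
90 [[579.9, 411.0], [582.1, 399.4], [572.2, 409.6]]
```

```bash
python3 - <<'E'
from h import *
s=vision.snapshot("scene"); 
B=toplane(s,[[440,137],[475,110],[355,103]],0); print(B.round(0))
for z in (80,100,120,140,160,180): print(z,toplane(s,[[433,98],[478,73],[357,70]],z)[:,:2].round(0).tolist())
A=load("wA"); print(toplane(A,[[572,278]],0,True).round(0)); print([ (z,toplane(A,[[572,278]],z,True)[0,:2].round(0).tolist()) for z in(100,140)])
E
```

```text
[[519. 565.   0.]
 [516. 829.   0.]
 [140. 539.   0.]]
80 [[414.0, 657.0], [432.0, 970.0], [57.0, 641.0]]
100 [[432.0, 622.0], [449.0, 926.0], [85.0, 607.0]]
120 [[449.0, 587.0], [466.0, 883.0], [112.0, 572.0]]
140 [[467.0, 552.0], [483.0, 839.0], [140.0, 538.0]]
160 [[485.0, 517.0], [500.0, 796.0], [167.0, 503.0]]
180 [[502.0, 482.0], [518.0, 752.0], [195.0, 469.0]]
[[650. 694.   0.]]
[(100, [575.0, 566.0]), (140, [546.0, 514.0])]
```

Emit:
{"fn": "step_arm", "kwargs": {"targets": [[[132, 129.5, -45, 0, 0, 0], [132, 129.5, -45, 0, 0, 0], [132, 129.5, -45, 0, 0, 0], [132, 129.5, -45, 0, 0, 0], [132, 129.5, -45, 0, 0, 0], [132, 129.5, -45, 0, 0, 0], [132, 129.5, -45, 0, 0, 0], [132, 129.5, -45, 0, 0, 0], [132, 129.5, -45, 0, 0, 0]]], "fingers": 1}}

```text
time: 43.1
tool_pos: [531.6, 483.7, 201.7]
tcp_rot: [180.0, 0.1, 179.9]
ft_force: [0.6, -0.4, 0.8]
finger_gap: -0.1
grip_force: 0.0
```

Emit:
{"fn": "step_arm", "kwargs": {"targets": [[[0, 0, -30, 0, 0, 0], [0, 0, -55, 0, 0, 0], [0, 0, -75, 0, 0, 0], [0, 0, -90, 0, 0, 0], [0, 0, -100, 0, 0, 0], [0, 0, -110, 0, 0, 0], [0, 0, -110, 0, 0, 0]]]}}

```text
time: 43.68
tool_pos: [531.2, 483.5, 89.0]
tcp_rot: [-179.9, -0.1, 179.9]
ft_force: [-0.4, 0.5, -1.3]
finger_gap: -0.2
grip_force: 0.5
```

Emit:
{"fn": "step_arm", "kwargs": {"targets": [[[0, -8, 0, 0, 0, 0], [0, -16, 0, 0, 0, 0], [0, -24, 0, 0, 0, 0], [0, -32, 0, 0, 0, 0], [0, -39, 0, 0, 0, 0], [0, -45, 0, 0, 0, 0], [0, -51, 0, 0, 0, 0], [0, -56, 0, 0, 0, 0], [0, -60, 0, 0, 0, 0], [0, -60, 0, 0, 0, 0]]]}}

```text
time: 44.52
tool_pos: [533.0, 423.5, 91.1]
tcp_rot: [179.9, 0.1, 179.9]
ft_force: [3.4, 4.4, 2.3]
finger_gap: -0.0
grip_force: 2.4
```

```bash
python3 - <<'E'
from fit import *
s=shot("wrist","wP"); t=shot("top","tP"); print(s["st"]["tool_pos"].round(1),s["st"]["ft_force"].round(1))
m=redmask(s["img"]); n,l,st,ce=cv2.connectedComponentsWithStats(m.astype(np.uint8)); print([(st[k].tolist(),toplane(s,[ce[k]],80,True)[0,:2].round(0).tolist()) for k in range(1,n) if st[k,4]>30])
E
```

```text
[532.9 423.8  91.1] [2.2 5.1 1.1]
[([258, 243, 37, 56, 1353], [532.0, 402.0]), ([0, 270, 32, 36, 751], [572.0, 165.0]), ([15, 309, 31, 44, 643], [618.0, 163.0]), ([0, 330, 20, 17, 181], [647.0, 95.0]), ([0, 349, 25, 23, 345], [696.0, 51.0])]
```

Emit:
{"fn": "step_arm", "kwargs": {"targets": [[[0, -4, 0, 0, 0, 0], [0, -8, 0, 0, 0, 0], [0, -11, 0, 0, 0, 0], [0, -14, 0, 0, 0, 0], [0, -14, 0, 0, 0, 0]]]}}

```text
time: 45.03
tool_pos: [532.5, 410.1, 90.7]
tcp_rot: [179.9, 0.1, 179.9]
ft_force: [2.0, 5.6, 0.3]
finger_gap: -0.1
grip_force: 2.6
```

Emit:
{"fn": "step_arm", "kwargs": {"targets": [[[0, -1, 0, 0, 0, 0], [0, -2, 0, 0, 0, 0], [0, -2, 0, 0, 0, 0]]]}}

```text
time: 45.28
tool_pos: [532.3, 409.1, 90.8]
tcp_rot: [179.9, 0.1, 180.0]
ft_force: [2.7, 9.0, -0.5]
finger_gap: -0.2
grip_force: 3.7
```

Force is rising; continue until the stop is plain.

Emit:
{"fn": "step_arm", "kwargs": {"targets": [[[0, -1, 0, 0, 0, 0], [0, -2, 0, 0, 0, 0], [0, -2.5, 0, 0, 0, 0], [0, -2.5, 0, 0, 0, 0]]]}}

```text
time: 45.62
tool_pos: [531.8, 408.1, 90.9]
tcp_rot: [179.7, 0.1, -180.0]
ft_force: [1.1, 15.1, -2.6]
finger_gap: -0.1
grip_force: 6.2
```

Emit:
{"fn": "step_arm", "kwargs": {"targets": [[[0, 20, 0, 0, 0, 0], [0, 50, 0, 0, 0, 0], [0, 78, 0, 0, 0, 0], [0, 78, 0, 0, 0, 0], [0, 78, 30, 0, 0, 0], [0, 78, 70, 0, 0, 0], [0, 78, 110, 0, 0, 0], [0, 78, 150, 0, 0, 0]]]}}

```text
time: 46.28
tool_pos: [531.4, 482.2, 240.7]
tcp_rot: [-179.8, -0.1, 179.9]
ft_force: [0.4, 0.1, 0.7]
finger_gap: 0.3
grip_force: 0.0
```

Emit:
{"fn": "step_arm", "kwargs": {"targets": [[[-130, -260, 20, 0, 0, 0], [-130, -260, 20, 0, 0, 0], [-130, -260, 20, 0, 0, 0], [-130, -260, 20, 0, 0, 0], [-130, -260, 20, 0, 0, 0], [-130, -260, 20, 0, 0, 0], [-130, -260, 20, 0, 0, 0], [-130, -260, 20, 0, 0, 0], [-130, -260, 20, 0, 0, 0], [-130, -260, 20, 0, 0, 0]]]}}

```text
time: 47.12
tool_pos: [402.0, 223.1, 260.5]
tcp_rot: [180.0, 0.0, 179.9]
ft_force: [0.3, 0.6, 0.2]
finger_gap: -0.2
grip_force: 0.0
```

```bash
python3 - <<'E'
from fit import *
s=shot("wrist","wQ"); t=shot("scene","sQ"); print(s["st"]["tool_pos"].round(1))
m=redmask(s["img"]); n,l,st,ce=cv2.connectedComponentsWithStats(m.astype(np.uint8)); print([(st[k].tolist(),toplane(s,[ce[k]],76,True)[0,:2].round(0).tolist()) for k in range(1,n) if st[k,4]>30])
c=np.zeros((600,800,3),np.uint8); c[:250,:400]=cv2.resize(s["img"],(400,250),interpolation=3); c[:400,400:]=cv2.resize(t["img"][150:310,290:450],(400,400),interpolation=2); c[260:510,:400]=cv2.resize(t["img"],(400,250),interpolation=3)
cv2.imwrite("pics/cQ.png",c)
E
```

```text
[402.2 223.6 260.4]
[([0, 245, 55, 88, 2935], [590.0, -328.0]), ([488, 272, 19, 21, 211], [535.0, 459.0]), ([61, 296, 31, 26, 452], [605.0, -178.0]), ([132, 303, 33, 30, 600], [593.0, -22.0]), ([45, 321, 16, 9, 70], [667.0, -284.0]), ([91, 322, 8, 11, 51], [639.0, -147.0]), ([66, 325, 28, 13, 177], [661.0, -196.0]), ([69, 338, 22, 15, 204], [700.0, -222.0]), ([138, 339, 9, 6, 33], [649.0, -53.0]), ([36, 390, 28, 10, 148], [989.0, -533.0])]
```

View pics/cQ.png

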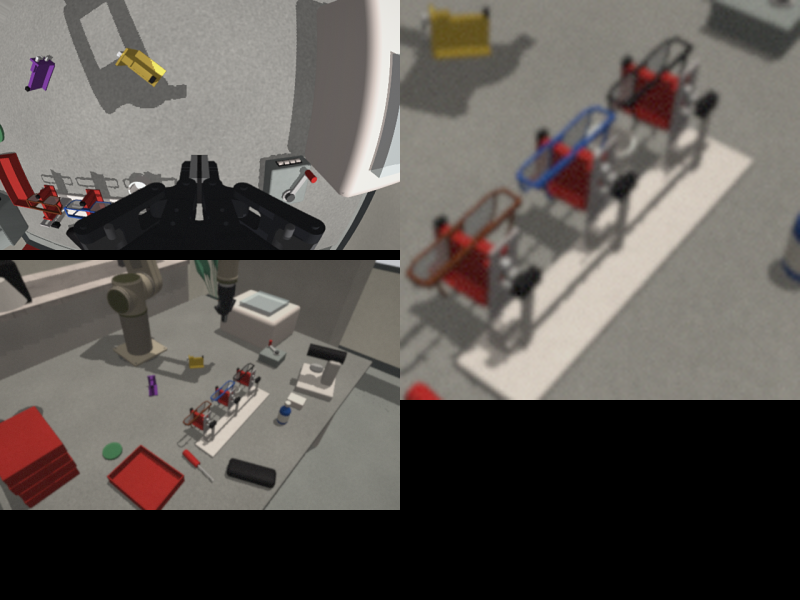

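```bash
python3 -c "
from bench import r
print(r.hand_in())"
```

```text
the job is handed in; nothing more can be done
None
```

I handed the job in at about 47 s: all three red brackets are pushed home on the uprights, one pair of spectacles hangs on each, and the lever went to its stop and sprang back, with nothing else touched (no verdict was returned).

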